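Open the bench gate valve three quarters of a turn, past its slack, and lock it

ROBOT

A 6-joint arm with a two-finger parallel gripper is mounted at the origin on the work surface. World frame = base frame: x ahead of the robot, y to its left, z up, the work surface at z = 0. Lengths are in mm, angles in rad, forces in N, time in s.
With the tool pointing down it reaches from about 225 to 875 mm from the base axis. Payload 3.4 kg.
Tool frame: the origin (TCP) lies at the very end of the fingers, on their centre line; the grasp point (between the pads) lies ctrl.grip_point_offset behind it (ctrl.grip_point_offset is the distance from the TCP to the grasp point, in mm); z points along the fingers, y is the direction in which the jaws open and shut (so a half turn about z gives the same grasp; the last joint's range is limited). The gripper opens to 85 mm and grips with 20 to 120 N. Pads are 22 mm wide; open, the fingers measure 114 mm over their backs; the gripper's body (76 mm by 85 mm) begins 54 mm behind the grasp point. The pads swing forward as they close: fully open they stand 13 mm farther back than shut.
Start: joints at [-1.287, 0.276, 1.505, -0, 1.361, -0.121], TCP at [226.457, -528.564, 231.328] pointing down, gripper open.
Joint ranges: [-2.89, 2.89], [-0.75, 2.08], [0.22, 2.7], [-1.18, 4.32], [0.11, 2.71], [-2.7, 2.7]. Speed limits (rad/s): [2.57, 2.57, 3.14, 3.14, 3.14, 3.14].

INTERFACE

Orientations are given as a unit quaternion [w, x, y, z].
In Python, from rig import ctrl gives the robot as it stands.
- The arm moves only by the tool drive_tool, never from a script. Its argument "deltas" is a list of rows, each a list of 6 numbers: the shift along the tool's x, y, z scaled (see below), then the turn, a rotation vector about the tool's x, y, z scaled (see below). A call has 1 to 10 rows; each row shifts and turns the commanded pose from where the row before left it, along the tool's axes as they then stand; what a row does not reach is not made up. The controller multiplies each number of a shift by 25 mm and each number of a turn by 45 degrees. A row lasts 1/8 s, in which the tool goes at most 62.5 mm and 10.7 degrees, less where a joint would pass 70% of its speed; a pose out of reach is approached as far as the arm can. A call with a number of a shift or a turn outside -1 to 1 is refused whole. A call with a gripper value outside its range is refused whole. "claw" is the closure, from 0 (fully open) to 1 (shut), set as the call begins (left out, the last holds). The fingers move at their own pace and stop on an object; "squeeze" is the grip in N (left out, the last holds). Time passes only in rows, so rows that do not move let the fingers close. It gives the time, the measured TCP pose, the force and the opening at its end, in the units of the state.
- ctrl.observe(): the state, without advancing time (a new reading comes with each control period).
- ctrl.get_image(name): name is "scene" or "top" or "wrist"; returns the picture (420x560x3 uint8, red, green, blue); there is no depth.
- ctrl.calibration(name): a dict with "fx", "fy", "cx", "cy" (pixels), "T" (4x4, takes a point from camera to world coordinates). Camera axes: x right, y down, z forward; pixel columns grow to the right and rows downward; lengths in mm; the calibration is good to about 2 mm. The wrist camera is an equidistant fisheye: a pixel r from the principal point sees the ray r / f radians off the axis. A picture is of the moment at which its call begins: read the wrist's pose just before it. calibration takes no time and is no camera call; for the wrist camera it gives the pose at the moment of the call.
- ctrl.sign_off(): hands the job in, once; it reports no verdict.
Trained networks look in the newest picture that a camera, given by its name, has taken for a name from the list of things; names that differ only in an ending like _2 or _b are one class to them, and where a whole thing is asked for, a point or a joint stands for the part that bears it (a point fixed in the world has none). Each returns a list of dicts, best first, with "p" (0 to 1); they miss things now and then, are a little off and sometimes report something else, mostly with a low value. They report only what shows in the picture. A call takes as long as a camera call.
- ctrl.regions_of(camera, target): "pixels" (420x560 bool, what is visible of it) and "rect" ([left, top, width, height] in pixels, round what is visible of it).
The state is a dict: "t": time; "qpos": joint angles; "joint_vel": joint speeds; "joint_torque": joint torques, N m; "tool_pos": TCP position; "tcp_rot": TCP orientation; "force": force on the tool from outside, world axes, zero at the start; "ft_torque": the same for the moment, N m; "finger_gap": finger opening in mm.
Only numpy, scipy, OpenCV 4.12 (cv2) and the standard library are available. Lean on these libraries where they do the work, as an engineer would, in place of code of your own. Each camera call takes 0.05 s, during which the arm holds its last target.

TASK

Open the blue gate valve on the lab bench by three quarters of a turn of its red handwheel (anticlockwise from above). The wheel is worn and turns some way loosely before it takes hold, so count the three quarters only from where it starts to drive the stem, and do not open it further; turn it gently: pushing the wheel sideways or against a stop with more than some 20 N strains it. Then throw the orange locking lever fully over, let go, and leave the vials and the other things on the bench where they are.

Things in the scene. Friction and masses are not known exactly. Their poses are not given: they have to be found in the camera images.
- valve: Fixed valve station, any place and yaw: grey plate 180 x 360 x 12 mm (own x, y, z; y -200 to +160 mm) with a blue gate valve, shut at the start. Origin on the bench exactly below the upright wheel axis, z up; it carries wheel, handle, stem and lever. The stem's packing is stiff: once the slack is gone, turning takes about 7 N at the handle (5 felt at rest); it stays where it is left. The wheel's bush yields sideways 1 mm per 6 N.
- wheel_hub (a point): Centre of the red wheel on its axis, 106 mm above the bench; own x points at the handle and turns with the wheel. Rim radius 60 mm, 12 mm thick, top 112 mm up, three spokes; it does not rise. Yaw growing (anticlockwise from above) opens. First it turns freely (about 0.5 N at the handle) through a slack of 0.3 to 3.3 rad, different each time, then takes hold of the stem.
- handle_mid (a point): Middle (half-way up) of the black upright handle on the rim, 60 mm from the wheel's axis, 140 mm above the bench. Round, 22 mm in diameter, 50 mm tall (114 to 164 mm above the bench); it spins freely about its own upright axis, so a gripper can hold it from above and carry it round the wheel's axis without turning itself.
- stem (a joint): Lift of the 10 mm steel stem in the middle of the wheel, m: 0 shut, 0.0010 more per turn of the wheel once the slack is taken up (0.00075 at three quarters of a turn); does not move in the slack. Its reading is too coarse to stop by.
- lock (a joint): Angle of the orange locking lever, rad: 0 as found (leaning 0.5 rad from upright to the station's own -x), 1.0 fully over (0.5 rad to own +x, at its stop). Swings in the station's own xz plane about a pivot at own (0, -160, 34) mm; needs about 1 N at the tip and stays where it is left.
- lock_tip (a point): Centre of the orange ball (26 mm in diameter) at the lever's tip, 70 mm from its pivot; 95 mm above the bench as found and when thrown, 104 mm when upright. Arm 10 mm thick, on a dark block 70 x 50 x 25 mm on the base plate.
- vial0_mid (a point): Middle of a loose amber vial with white cap, 22 mm in diameter, 46 mm tall, standing on the base plate. Leave alone.
- vial1_mid (a point): Second amber vial, as the first. Leave alone.
- rack_mid (a point): Middle of the yellow tube rack, 100 x 220 x 70 mm (caps to 84 mm). Leave alone.
- reagent_mid (a point): Middle of a white bottle with blue cap, 70 mm in diameter, 140 mm tall. Leave alone.
- beaker_mid (a point): Middle of a glass beaker, 70 mm in diameter, 90 mm tall. Leave alone.
- spanner_mid (a point): Middle of a steel spanner lying on the bench, 160 x 38 x 8 mm. Leave alone.
- tub_mid (a point): Middle of a white lidded tub, 90 mm in diameter, 50 mm tall. Leave alone.
- gland_mid (a point): Middle of a loose brass gland piece, 44 mm in diameter, 22 mm tall. Leave alone.

How it is judged (in metres and radians):
On the way, in this order (a step that is already met when the one before it is completed fails the run):
1. the slack is taken up and the stem starts to lift (value of joint stem between 6e-05 and 0.00071 m and value of joint lock below 0.3 rad), for 0.1 s.
2. the stem is three quarters of a turn open, the lever not yet thrown (value of joint stem between 0.00071 and 0.00079 m and value of joint lock below 0.3 rad), for 0.3 s.
3. the locking lever is thrown fully over (value of joint stem between 0.00071 and 0.00079 m and value of joint lock above 0.85 rad), for 0.2 s.
At the end, for the whole second after the job is handed in: The stem stands lifted by 0.71 to 0.79 of a turn (0.71 to 0.79 mm), the locking lever stands at 0.85 rad or more, the hand is off everything (all of step 3); the robot touches nothing.
It fails at once if the valve is opened beyond 0.85 of a turn (stem above 0.85 mm) (value of joint stem above 0.00085 m).
It fails at once if the wheel is strained: its hub forced more than 4 mm sideways off its axis (about 24 N) (horizontal distance between wheel_hub and valve above 0.004 m).
It fails at once if a vial or another bystander is moved by more than 25 mm (distance of any of vial0_mid, vial1_mid, rack_mid, reagent_mid, beaker_mid, spanner_mid, tub_mid, gland_mid from where it was at the start of the episode above 0.025 m).
It also fails if it takes over 72 s, if anything falls off the work surface, if the arm or the gripper's body presses on something with over 40 N, if the wrist force passes 120 N, or if a joint passes its speed limit or range.

## Working session

There is one attempt and no reset: what is moved stays moved. The work goes in short steps, Python scripts to look and compute and a tool call to move; the robot and the scene stay as the last step left them, time stands still between calls to the robot, and variables do not carry over. Pictures are saved under pics/ and viewed, and the job is handed in when it is done.

Besides the shell and the picture viewer there is one more tool, called after "Emit:" as a command line: name --pt "numbers of a row" for each row, then --argument value for the rest. drive_tool: Moves the arm, as the interface text tells. Shifts and turns lie within -1 to 1; 1 stands for 25 mm of shift or 45 degrees of turn. Its arguments: {"type":"object","properties":{"deltas":{"type":"array"},"claw":{"type":"number"},"squeeze":{"type":"number"}},"required":["deltas"]}

```bash
mkdir -p pics; ls
python3 - <<'E'
from rig import ctrl
import cv2,numpy as np
s=ctrl.observe()
print(s, ctrl.grip_point_offset)
for n in ["scene","top","wrist"]:
    c=ctrl.calibration(n); print(n,c)
    im=ctrl.get_image(n); cv2.imwrite(f"pics/{n}0.png",im[:,:,::-1])
E
```

```text
pics
{'t': 0.0, 'qpos': array([-1.28699025e+00,  2.76582842e-01,  1.50619272e+00,  4.38221841e-05,
        1.36070904e+00, -1.21011815e-01]), 'joint_vel': array([-0.00060508, -0.00057403, -0.00392085, -0.00125664,  0.00160835,
       -0.00022764]), 'joint_torque': array([-1.93824548e-03, -4.16782665e+01, -2.45806861e+01, -6.32837673e-04,
        1.11604683e-02,  1.15498770e-05]), 'tool_pos': array([ 226.30941609, -527.98069876,  230.42291841]), 'tcp_rot': array([-9.44584878e-04,  9.79585636e-01,  2.01025091e-01, -5.55605853e-05]), 'force': array([-0.12697928, -0.69841848,  0.07676096]), 'ft_torque': array([ 0.04850498, -0.01470809, -0.01744034]), 'finger_gap': 85.25962150598077} 18.700000000000003
scene {'fx': 435.1820666838874, 'fy': 435.1820666838874, 'cx': 281.67670648379124, 'cy': 217.45698082086616, 'T': array([[-4.41947063e-01,  4.86825859e-01, -7.53447660e-01,
         1.33957476e+03],
       [ 8.97000908e-01,  2.47788796e-01, -3.66046559e-01,
         4.64843154e+02],
       [ 8.49495779e-03, -8.37616437e-01, -5.46192768e-01,
         7.51714845e+02],
       [ 0.00000000e+00,
[... 274 characters left out ...]
43507e-01, -1.49961179e-02, -9.38497138e-03,
         2.30989458e+01],
       [ 1.11328552e-02, -1.21083258e-01, -9.92579923e-01,
         1.54954759e+03],
       [ 0.00000000e+00,  0.00000000e+00,  0.00000000e+00,
         1.00000000e+00]])}
wrist {'fx': 325.19226210127806, 'fy': 325.19226210127806, 'cx': 277.57282961434584, 'cy': 212.78800920828994, 'T': array([[ 3.94258356e-01, -8.72993646e-01, -2.87127921e-01,
         3.00012431e+02],
       [-9.18997280e-01, -3.75229409e-01, -1.21024336e-01,
        -4.96446383e+02],
       [-2.08536389e-03,  3.11584634e-01, -9.50216116e-01,
         3.71281287e+02],
       [ 0.00000000e+00,  0.00000000e+00,  0.00000000e+00,
         1.00000000e+00]])}
```

View pics/scene0.png

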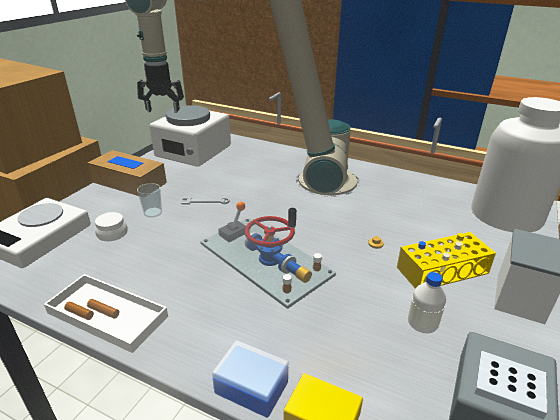

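View pics/top0.png

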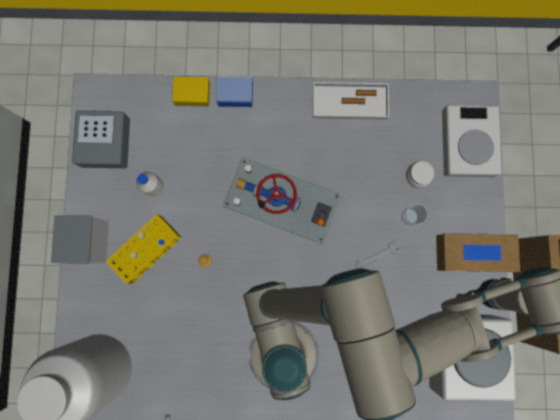

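View pics/wrist0.png

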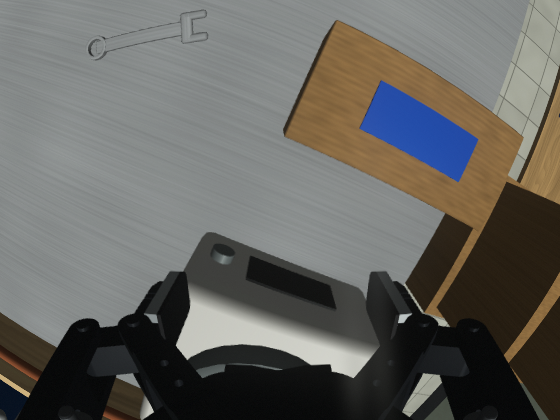

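Run:
```python
from rig import ctrl
import cv2,numpy as np
for cam in ["top","scene"]:
    for t in ["valve","wheel_hub","handle_mid","lock_tip","vial0_mid","vial1_mid"]:
        for d in ctrl.regions_of(cam,t)[:2]:
            ys,xs=np.nonzero(d["pixels"]); print(cam,t,round(d["p"],2),d["rect"],len(xs),xs.mean().round(1),ys.mean().round(1))
for cam in ["top","scene"]:
    im=cv2.imread(f"pics/{cam}0.png")
    a=im[140:260,200:360] if cam=="top" else im[190:310,190:350]
    cv2.imwrite(f"pics/{cam}0z.png",cv2.resize(a,None,fx=5,fy=5,interpolation=cv2.INTER_CUBIC))
```

```text
top valve 0.81 [222.9, 155.6, 114.8, 84.9] 5631 282.4 200.1
top wheel_hub 0.78 [256.4, 174.9, 41.4, 38.8] 434 275.8 195.7
top handle_mid 0.62 [256.8, 200.9, 6.9, 8.8] 42 261.1 203.4
top handle_mid 0.43 [255.4, 172.7, 41.3, 43.0] 700 276.4 192.4
top vial0_mid 0.53 [248.2, 164.0, 3.6, 10.3] 44 247.9 168.6
top vial1_mid 0.43 [236.4, 194.9, 3.0, 9.8] 30 237.2 201.3
scene valve 0.96 [202.6, 202.1, 135.4, 105.3] 6238 267.5 256.3
scene valve 0.45 [244.9, 207.8, 49.7, 42.2] 745 272.8 229.1
scene wheel_hub 0.71 [245.3, 207.6, 52.1, 40.4] 713 272.4 228.2
scene wheel_hub 0.41 [231.4, 202.1, 13.9, 22.4] 142 238.5 210.3
scene lock_tip 0.52 [231.3, 200.2, 11.8, 23.6] 116 238.4 210.9
scene vial0_mid 0.58 [281.9, 273.2, 9.0, 17.2] 135 286.7 282.9
scene vial1_mid 0.67 [282.9, 271.5, 10.1, 21.1] 157 286.5 283.0
scene vial1_mid 0.6 [313.1, 254.6, 10.0, 17.8] 119 316.7 262.3
```

View pics/top0z.png

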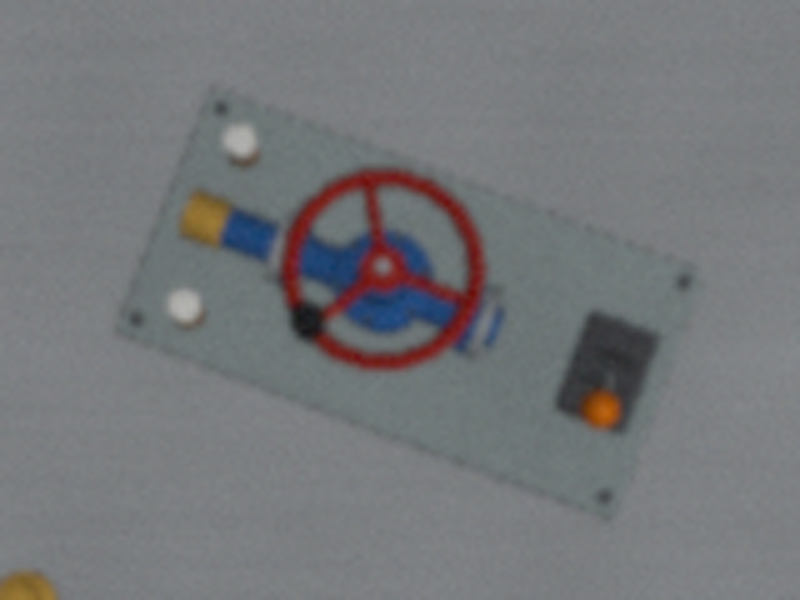

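View pics/scene0z.png

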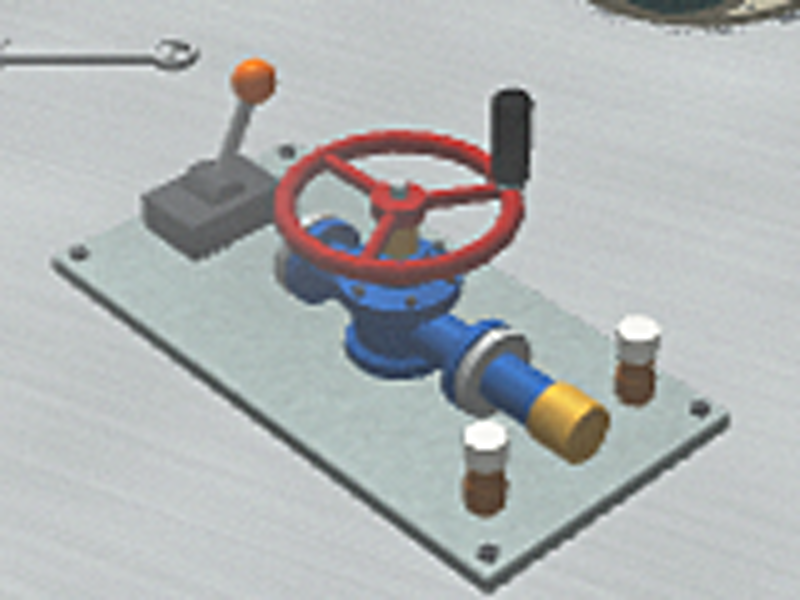

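```bash
cat > h.py <<'E'
import numpy as np, cv2
from scipy.optimize import least_squares
def proj(c,P):
    T=c["T"]; p=(np.atleast_2d(P)-T[:3,3])@T[:3,:3]
    return np.c_[c["fx"]*p[:,0]/p[:,2]+c["cx"], c["fy"]*p[:,1]/p[:,2]+c["cy"]]
def projf(c,P):
    T=c["T"]; p=(np.atleast_2d(P)-T[:3,3])@T[:3,:3]
    r=np.hypot(p[:,0],p[:,1]); th=np.arctan2(r,p[:,2])
    return np.c_[c["fx"]*th*p[:,0]/r+c["cx"], c["fy"]*th*p[:,1]/r+c["cy"]]
def model(v):
    x,y,yaw,wh=v; c,s=np.cos(yaw),np.sin(yaw)
    loc=dict(c1=[-90,160,12],c2=[90,160,12],c3=[90,-200,12],c4=[-90,-200,12],hub=[0,0,112],
      ball=[-70*np.sin(.5),-160,34+70*np.cos(.5)],
      hmid=[60*np.cos(wh),60*np.sin(wh),140],htop=[60*np.cos(wh),60*np.sin(wh),164])
    R=np.array([[c,-s,0],[s,c,0],[0,0,1]])
    return {k:R@np.array(p,float)+[x,y,0] for k,p in loc.items()}
E
python3 - <<'E'
from rig import ctrl
from h import *
f=lambda a,o:(np.array(a)+.5)/5-.5+o
to=np.array([200,140]);so=np.array([190,190])
T=dict(hub=f((383,266),to),htop=f((307,320),to),ball=f((602,409),to))
tc=[f(p,to) for p in [(215,88),(695,265),(610,518),(120,330)]]
S=dict(hub=f((400,195),so),hmid=f((511,138),so),ball=f((253,81),so))
sc=[f(p,so) for p in [(55,262),(488,590),(728,422)]]
ct,cs=ctrl.calibration("top"),ctrl.calibration("scene")
# +x robot is up in top image; local ball at -x side toward robot => own +x away from robot; own -y at right(world -y)
# corners: +y end at left. top-left=(+x,+y)=c2, top-right=c3, bottom-right=c4, bottom-left=c1
tm=dict(zip(["c2","c3","c4","c1"],tc)); 
sm=dict(zip(["c3","c2","c1"],sc))
T.update(tm);S.update(sm)
def res(v):
    m=model(v);r=[]
    for k,p in T.items(): r.append((proj(ct,m[k])[0]-p)*3)
    for k,p in S.items(): r.append((proj(cs,m[k])[0]-p)*2)
    return np.concatenate(r)
for y0 in (-.3,):
    o=least_squares(res,[400,0,y0,3.5],loss="soft_l1",f_scale=3)
    print(o.x,o.cost,np.degrees(o.x[2:])); r=o.fun.reshape(-1,2)
    for k,q in zip(list(T)+["s"+k for k in S],r.round(1)): print(k,q)
    for k,p in model(o.x).items(): print(k,p.round(1))
E
```

```text
[ 5.16142770e+02  3.01485970e+01 -3.48003862e-01  2.66135753e+00] 71.78629042514228 [-19.93915252 152.48455442]
hub [-0.5 -0.8]
htop [ 0.7 -2.3]
ball [-2.  -1.8]
c2 [-2.8 -2.8]
c3 [6.4 2.2]
c4 [ 2.6 -0.3]
c1 [-4.2 -1.3]
shub [-0.1 -1.3]
shmid [ 0.1 -3.3]
sball [ 0.9 -1.1]
sc3 [-1.8 -4. ]
sc2 [ 0.4 -5. ]
sc1 [ 2.5 -5.2]
c1 [486.1 211.2  12. ]
c2 [655.3 149.9  12. ]
c3 [ 532.5 -188.6   12. ]
c4 [ 363.3 -127.2   12. ]
hub [516.1  30.1 112. ]
ball [ 430.  -108.8   95.4]
hmid [475.6  74.4 140. ]
htop [475.6  74.4 164. ]
```

Emit:
drive_tool --pt "0 0 0 0 0 -0.2083" --pt "0 0 0 0 0 -0.2083" --pt "0 0 0 0 0 -0.2083" --pt "0 0 0 0 0 -0.2083" --pt "0 0 0 0 0 -0.2083" --claw 0.4 --squeeze 40

```text
t: 1.38
tool_pos: [226.5, -528.6, 231.4]
tcp_rot: [0.0, 0.817, 0.576, -0.0]
force: [0.0, -0.4, 0.2]
finger_gap: 51.2
```

Emit:
drive_tool --pt "0.965 0.043 0 0 0 0" --pt "0.965 0.043 0 0 0 0" --pt "0.965 0.043 0 0 0 0" --pt "0.965 0.043 0 0 0 0" --pt "0.965 0.043 0 0 0 0" --pt "0.965 0.043 0 0 0 0" --pt "0.965 0.043 0 0 0 0" --pt "0.965 0.043 0 0 0 0" --pt "0.965 0.043 0 0 0 0"

```text
t: 2.5
tool_pos: [310.1, -326.2, 231.4]
tcp_rot: [0.0, 0.819, 0.574, 0.0]
force: [-0.1, -0.5, -0.4]
finger_gap: 51.3
```

Emit:
drive_tool --pt "0.965 0.043 0 0 0 0" --pt "0.965 0.043 0 0 0 0" --pt "0.965 0.043 0 0 0 0" --pt "0.965 0.043 0 0 0 0" --pt "0.965 0.043 0 0 0 0" --pt "0.965 0.043 0 0 0 0" --pt "0.965 0.043 0 0 0 0" --pt "0.965 0.043 0 0 0 0" --pt "0.965 0.043 0 0 0 0"

```text
t: 3.62
tool_pos: [392.8, -125.4, 231.3]
tcp_rot: [0.0, 0.819, 0.574, 0.0]
force: [0.4, 0.6, 0.2]
finger_gap: 51.6
```

Run:
```python
from rig import ctrl
import cv2
s=ctrl.observe()
print({k:s[k].round(3) if hasattr(s[k],'round') else s[k] for k in ("t","qpos","tool_pos","tcp_rot","force","finger_gap")})
cv2.imwrite("pics/w1.png",ctrl.get_image("wrist")[:,:,::-1])
```

```text
{'t': 3.625, 'qpos': array([-0.478,  0.026,  1.814, -0.   ,  1.301, -0.13 ]), 'tool_pos': array([ 392.822, -125.433,  231.342]), 'tcp_rot': array([0.   , 0.819, 0.574, 0.   ]), 'force': array([0.43 , 0.621, 0.233]), 'finger_gap': 51.58531501907989}
```

View pics/w1.png

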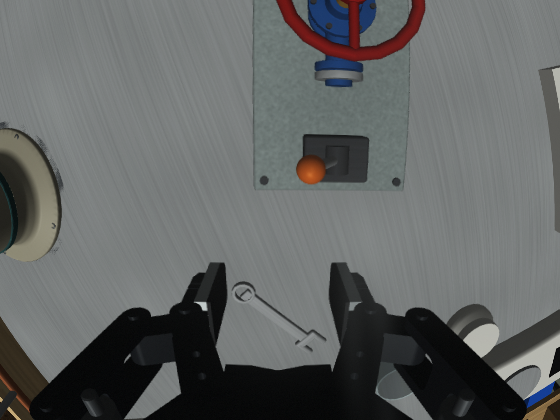

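Emit:
drive_tool --pt "0.965 0.043 0 0 0 0" --pt "0.965 0.043 0 0 0 0" --pt "0.965 0.043 0 0 0 0" --pt "0.965 0.043 0 0 0 0" --pt "0 0 0 0 0 0"

```text
t: 4.3
tool_pos: [429.7, -36.5, 231.3]
tcp_rot: [0.0, 0.818, 0.575, -0.0]
force: [0.5, -0.4, -0.6]
finger_gap: 51.2
```

Run:
```python
from rig import ctrl
import cv2,pickle
s=ctrl.observe(); c=ctrl.calibration("wrist")
print(s["tool_pos"],s["t"])
im=ctrl.get_image("wrist")[:,:,::-1]
cv2.imwrite("pics/w2.png",im); pickle.dump(c,open("w2.pkl","wb"))
for t in ["wheel_hub","handle_mid","lock_tip"]:
    for d in ctrl.regions_of("wrist",t)[:2]: print(t,d["p"],d["rect"])
```

```text
[429.69661361 -36.49629552 231.2594555 ] 4.3
wheel_hub 0.91 [269.6, 18.8, 154.8, 153.4]
handle_mid 0.83 [272.7, 28.6, 30.7, 39.1]
lock_tip 0.85 [289.9, 245.9, 37.0, 35.4]
```

View pics/w2.png

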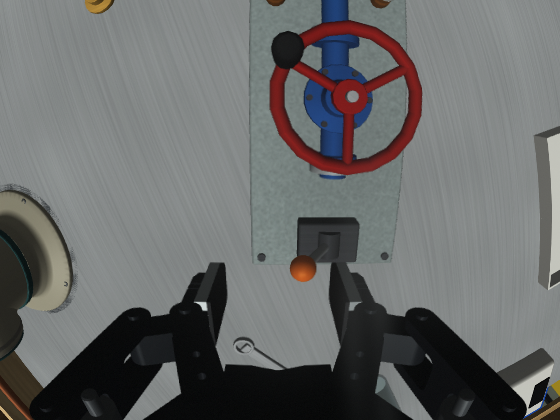

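Run:
```python
import pickle
from h import *
c=pickle.load(open("w2.pkl","rb")); im=cv2.imread("pics/w2.png")
v0=[516.1,30.1,-.348,2.661]
m=model(v0)
for k in m: print(k,projf(c,m[k])[0].round(1))
hsv=cv2.cvtColor(im,cv2.COLOR_BGR2HSV)
red=((hsv[...,0]<6)|(hsv[...,0]>174))&(hsv[...,1]>150)&(hsv[...,2]>60); red[180:]=0
ys,xs=np.nonzero(red)
# outer contour by angle; inner too
ang=np.arctan2(ys-97,xs-347); r=np.hypot(ys-97,xs-347)
pts=[]
for a in np.arange(-np.pi,np.pi,np.pi/36):
    px,py=289-347,47-97
    if abs(np.angle(np.exp(1j*(a-np.arctan2(py,px)))))<.5: continue
    k=abs(ang-a)<.03
    if k.any(): i=np.argmax(np.where(k,r,0)); pts.append((xs[i],ys[i]))
pts=np.array(pts,float); cen=np.array([347.,97])
pts+= .5*(pts-cen)/np.linalg.norm(pts-cen,axis=1)[:,None]
t=np.linspace(0,2*np.pi,360)
from scipy.spatial import cKDTree
def rim(x,y,R):
    # silhouette of torus r=6 at z106 seen approx from above: outer points
    cam=c["T"][:3,3]; out=[]
    P=np.c_[x+54*np.cos(t)*R/60,y+54*np.sin(t)*R/60,0*t+106] # placeholder tube centre
    d=P-cam; d/=np.linalg.norm(d,axis=1)[:,None]
    rad=np.c_[np.cos(t),np.sin(t),0*t]; tang=np.c_[-np.sin(t),np.cos(t),0*t]
    n=np.cross(tang,d); n/=np.linalg.norm(n,axis=1)[:,None]; n*=np.sign((n*rad).sum(1))[:,None]
    return projf(c,P+6*n), projf(c,P)
for Rc in (54,60):
    def res(p):
        P=np.c_[p[0]+Rc*np.cos(t),p[1]+Rc*np.sin(t),0*t+106]; d=P-c["T"][:3,3]; d/=np.linalg.norm(d,axis=1)[:,None]
        rad=np.c_[np.cos(t),np.sin(t),0*t]; tang=np.c_[-np.sin(t),np.cos(t),0*t]
        n=np.cross(tang,d); n/=np.linalg.norm(n,axis=1)[:,None]; n*=np.sign((n*rad).sum(1))[:,None]
        q=projf(c,P+6*n); tr=cKDTree(q); D,i=tr.query(pts)
        return ((pts-q[i])*(q[i]-cen)/np.linalg.norm(q[i]-cen,axis=1)[:,None]).sum(1)
    o=least_squares(res,[516,30],diff_step=1e-4); print(Rc,o.x,np.abs(o.fun).mean(),o.fun.mean(),len(pts))
```

```text
c1 [250.1 -34.5]
c2 [405.8 -23. ]
c3 [391.9 264.6]
c4 [252.1 266.3]
hub [351.5  97.4]
ball [303.4 269.8]
hmid [285.8  55.1]
htop [286.7  48.9]
54 [515.70139959  29.73743781] 5.1738520058915665 5.1738520058915665 61
60 [515.45330171  31.57476728] 1.3145703908888426 -1.3145703908888426 61
```

Emit:
drive_tool --pt "0.966 0.048 0 0 0 0" --pt "0.966 0.048 0 0 0 0" --pt "0.966 0.048 0 0 0 0" --pt "0.966 0.048 0 0 0 0" --pt "0.966 0.048 0 0 0 0" --pt "0 0 0.8 0 0 0" --pt "0 0 0.8 0 0 0" --pt "0 0 0 0 0 0"

```text
t: 5.5
tool_pos: [475.3, 73.0, 190.0]
tcp_rot: [-0.001, 0.819, 0.574, -0.002]
force: [-0.6, 0.7, 1.1]
finger_gap: 51.1
```

Run:
```python
from rig import ctrl
import cv2,pickle
s=ctrl.observe(); c=ctrl.calibration("wrist")
print(s["tool_pos"],s["t"])
im=ctrl.get_image("wrist")[:,:,::-1]
cv2.imwrite("pics/w3.png",im); pickle.dump(c,open("w3.pkl","wb"))
```

```text
[475.27109857  73.03129586 190.03421774] 5.5
```

View pics/w3.png

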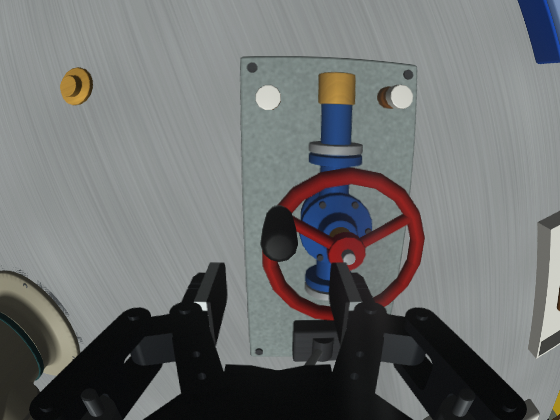

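Run:
```python
import pickle
from h import *
c=pickle.load(open("w3.pkl","rb"))
for p in [(475.6,74.4),(476.5,75),(477,78)]:
    print(p,projf(c,[[*p,164],[*p,114]]).round(1))
print(projf(c,[[515.8,30.7,112],[516,32,112]]).round(1))
im=cv2.imread("pics/w3.png")[150:330,220:440]; cv2.imwrite("pics/w3z.png",cv2.resize(im,None,fx=3.3,fy=3.3,interpolation=2))
```

```text
(475.6, 74.4) [[277.5 253.5]
 [277.8 223.2]]
(476.5, 75) [[278.6 252.1]
 [278.7 222.1]]
(477, 78) [[277.7 247.3]
 [277.9 218.1]]
[[347.5 256.2]
 [347.3 254.6]]
```

View pics/w3z.png

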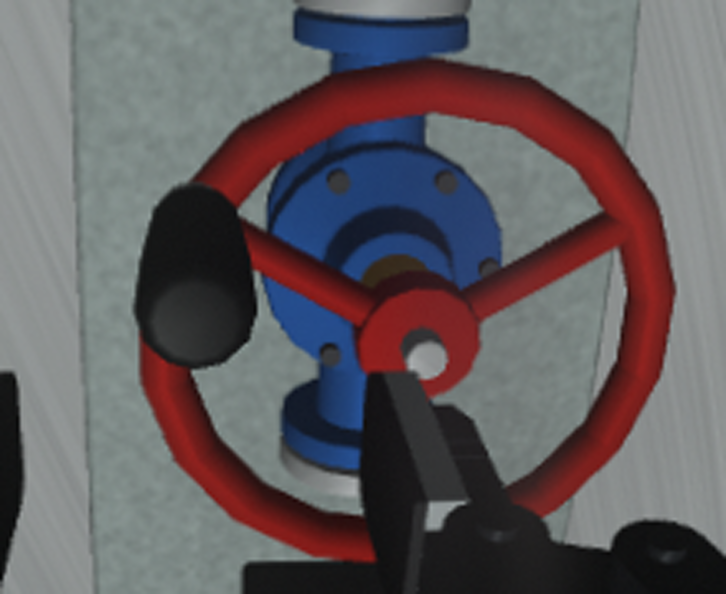

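Emit:
drive_tool --pt "0.18 0.06 0.3 0 0 0" --pt "0 0 0.8 0 0 0" --pt "0 0 0.8 0 0 0" --pt "0 0 0.6 0 0 0" --pt "0 0 0 0 0 0"

```text
t: 6.18
tool_pos: [479.1, 77.5, 128.2]
tcp_rot: [-0.0, 0.819, 0.574, -0.001]
force: [-0.2, 0.1, 0.1]
finger_gap: 51.2
```

Emit:
drive_tool --pt "0 0 0 0 0 0" --pt "0 0 0 0 0 0" --pt "0 0 0 0 0 0" --claw 0.75 --squeeze 30

```text
t: 6.55
tool_pos: [479.5, 77.9, 129.4]
tcp_rot: [-0.0, 0.819, 0.574, 0.001]
force: [-1.6, 1.7, 1.4]
finger_gap: 21.5
```

```bash
cat > arc.py <<'E'
import sys,numpy as np
def rows(a0,a1,step,R=60,yaw=70.06,corr=(0,0)):
    n=int(np.ceil(abs(a1-a0)/step-1e-9)); a=np.radians(np.linspace(a0,a1,n+1))
    P=R*np.c_[np.cos(a),np.sin(a)]; D=np.diff(P,axis=0)+np.array(corr)/n
    c,s=np.cos(np.radians(yaw)),np.sin(np.radians(yaw))
    return [[round(float((d@[c,s])/25),3),round(float((d@[s,-c])/25),3),0,0,0,0] for d in D]
if __name__=="__main__":
    a=[float(x) for x in sys.argv[1:]]
    for k in range(int(a[3])):
        print(a[0]+a[1]*k,"->",a[0]+a[1]*(k+1),rows(a[0]+a[1]*k,a[0]+a[1]*(k+1),a[2]))
E
python3 arc.py 128.6 10 5 20
```

```text
128.6 -> 138.6 [[-0.183, -0.101, 0, 0, 0, 0], [-0.191, -0.085, 0, 0, 0, 0]]
138.6 -> 148.6 [[-0.198, -0.068, 0, 0, 0, 0], [-0.203, -0.051, 0, 0, 0, 0]]
148.6 -> 158.6 [[-0.207, -0.033, 0, 0, 0, 0], [-0.209, -0.014, 0, 0, 0, 0]]
158.6 -> 168.6 [[-0.209, 0.004, 0, 0, 0, 0], [-0.208, 0.022, 0, 0, 0, 0]]
168.6 -> 178.6 [[-0.205, 0.04, 0, 0, 0, 0], [-0.201, 0.058, 0, 0, 0, 0]]
178.6 -> 188.6 [[-0.195, 0.075, 0, 0, 0, 0], [-0.188, 0.092, 0, 0, 0, 0]]
188.6 -> 198.6 [[-0.179, 0.108, 0, 0, 0, 0], [-0.169, 0.123, 0, 0, 0, 0]]
198.6 -> 208.6 [[-0.158, 0.137, 0, 0, 0, 0], [-0.145, 0.151, 0, 0, 0, 0]]
208.6 -> 218.6 [[-0.132, 0.163, 0, 0, 0, 0], [-0.117, 0.174, 0, 0, 0, 0]]
218.6 -> 228.6 [[-0.101, 0.183, 0, 0, 0, 0], [-0.085, 0.191, 0, 0, 0, 0]]
228.6 -> 238.6 [[-0.068, 0.198, 0, 0, 0, 0], [-0.051, 0.203, 0, 0, 0, 0]]
238.6 -> 248.6 [[-0.033, 0.207, 0, 0, 0, 0], [-0.014, 0.209, 0, 0, 0, 0]]
248.6 -> 258.6 [[0.004, 0.209, 0, 0, 0, 0], [0.022, 0.208, 0, 0, 0, 0]]
258.6 -> 268.6 [[0.04, 0.205, 0, 0, 0, 0], [0.058, 0.201, 0, 0, 0, 0]]
268.6 -> 278.6 [[0.075, 0.195, 0, 0, 0, 0], [0.092, 0.188, 0, 0, 0, 0]]
278.6 -> 288.6 [[0.108, 0.179, 0, 0, 0, 0], [0.123, 0.169, 0, 0, 0, 0]]
288.6 -> 298.6 [[0.137, 0.158, 0, 0, 0, 0], [0.151, 0.145, 0, 0, 0, 0]]
298.6 -> 308.6 [[0.163, 0.132, 0, 0, 0, 0], [0.174, 0.117, 0, 0, 0, 0]]
308.6 -> 318.6 [[0.183, 0.101, 0, 0, 0, 0], [0.191, 0.085, 0, 0, 0, 0]]
318.6 -> 328.6 [[0.198, 0.068, 0, 0, 0, 0], [0.203, 0.051, 0, 0, 0, 0]]
```

Emit:
drive_tool --pt "-0.183 -0.101 0 0 0 0" --pt "-0.191 -0.085 0 0 0 0" --pt "0 0 0 0 0 0"

```text
t: 6.92
tool_pos: [471.0, 70.0, 128.9]
tcp_rot: [-0.0, 0.819, 0.574, -0.0]
force: [-3.4, 1.2, 3.0]
finger_gap: 21.0
```

Emit:
drive_tool --pt "-0.198 -0.068 0 0 0 0" --pt "-0.203 -0.051 0 0 0 0" --pt "0 0 0 0 0 0"

```text
t: 7.3
tool_pos: [465.0, 61.4, 128.7]
tcp_rot: [-0.0, 0.819, 0.574, -0.001]
force: [-3.4, 1.0, 5.4]
finger_gap: 21.1
```

Emit:
drive_tool --pt "-0.207 -0.043 0 0 0 0" --pt "-0.209 -0.02 0 0 0 0" --pt "0 0 0 0 0 0"

```text
t: 7.68
tool_pos: [461.0, 52.8, 128.8]
tcp_rot: [-0.0, 0.819, 0.574, 0.001]
force: [-1.9, 5.1, 2.9]
finger_gap: 21.4
```

Emit:
drive_tool --pt "-0.209 0.004 0 0 0 0" --pt "-0.208 0.022 0 0 0 0" --pt "0 0 0 0 0 0"

```text
t: 8.05
tool_pos: [457.9, 43.0, 128.6]
tcp_rot: [-0.0, 0.819, 0.574, 0.0]
force: [-1.7, 3.9, 1.9]
finger_gap: 21.4
```

Emit:
drive_tool --pt "-0.205 0.04 0 0 0 0" --pt "-0.201 0.058 0 0 0 0" --pt "0 0 0 0 0 0"

```text
t: 8.43
tool_pos: [457.0, 31.3, 128.7]
tcp_rot: [0.001, 0.819, 0.574, -0.0]
force: [-0.4, 0.3, 0.9]
finger_gap: 20.9
```

Emit:
drive_tool --pt "-0.195 0.075 0 0 0 0" --pt "-0.188 0.092 0 0 0 0" --pt "0 0 0 0 0 0"

```text
t: 8.8
tool_pos: [457.4, 21.3, 128.8]
tcp_rot: [0.0, 0.819, 0.574, 0.0]
force: [0.0, 0.4, 0.3]
finger_gap: 20.9
```

Run:
```python
from rig import ctrl
import cv2,pickle
s=ctrl.observe(); c=ctrl.calibration("wrist")
print(s["tool_pos"],s["force"],s["t"])
im=ctrl.get_image("wrist")[:,:,::-1]
s=ctrl.observe();print(s["tool_pos"],s["force"],s["t"])
cv2.imwrite("pics/w4.png",im); pickle.dump(c,open("w4.pkl","wb"))
```

```text
[457.37860111  21.31595377 128.80121386] [0.02017316 0.39260026 0.3478336 ] 8.8
[457.30524592  21.55744612 128.78637743] [-0.07569197 -0.0445238   0.80794077] 8.85
```

View pics/w4.png

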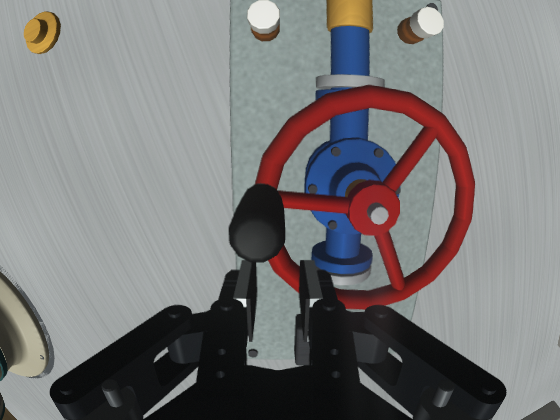

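Run:
```python
import pickle
from h import *
c=pickle.load(open("w4.pkl","rb"))
H=np.array([516.3,31.8])
for a in range(130,176,5):
    d=np.array([np.cos(np.radians(a)),np.sin(np.radians(a))])
    print(a,projf(c,[[*(H+60*d),164],[*(H+60*d),114],[*(H+60*d),106]]).round(0).tolist(), (H+60*d).round(1))
print(projf(c,[[*H,112]]))
im=cv2.imread("pics/w4.png")[150:330,220:440]; cv2.imwrite("pics/w4z.png",cv2.resize(im,None,fx=3.3,fy=3.3,interpolation=2))
```

```text
130 [[277.0, 172.0], [277.0, 152.0], [277.0, 150.0]] [477.7  77.8]
135 [[270.0, 185.0], [272.0, 162.0], [273.0, 159.0]] [473.9  74.2]
140 [[264.0, 199.0], [268.0, 171.0], [269.0, 169.0]] [470.3  70.4]
145 [[260.0, 213.0], [265.0, 181.0], [266.0, 178.0]] [467.2  66.2]
150 [[257.0, 227.0], [263.0, 192.0], [264.0, 188.0]] [464.3  61.8]
155 [[255.0, 241.0], [262.0, 202.0], [262.0, 197.0]] [461.9  57.2]
160 [[255.0, 255.0], [261.0, 212.0], [262.0, 207.0]] [459.9  52.3]
165 [[256.0, 267.0], [262.0, 221.0], [263.0, 216.0]] [458.3  47.3]
170 [[258.0, 280.0], [263.0, 231.0], [264.0, 226.0]] [457.2  42.2]
175 [[261.0, 291.0], [266.0, 240.0], [266.0, 234.0]] [456.5  37. ]
[[376.33446153 210.60143078]]
```

View pics/w4z.png

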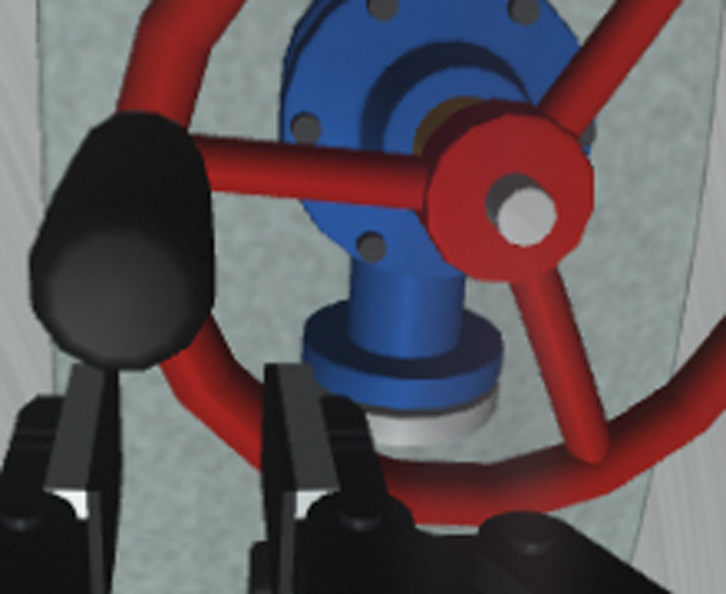

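Emit:
drive_tool --pt "0 0 0 0 0 0" --pt "0 -0.1 0 0 0 0" --pt "0 -0.216 0 0 0 0" --pt "0.5 0 0 0 0 0" --pt "0.5 0 0 0 0 0" --pt "0.424 0 0 0 0 0" --pt "0 0 0 0 0 0" --claw 0.4

```text
t: 9.72
tool_pos: [462.4, 58.9, 128.7]
tcp_rot: [0.0, 0.818, 0.575, 0.0]
force: [0.6, -0.1, -0.5]
finger_gap: 50.9
```

Run:
```python
from rig import ctrl
import cv2,pickle
s=ctrl.observe(); c=ctrl.calibration("wrist")
print(s["tool_pos"],s["force"],s["t"])
im=ctrl.get_image("wrist")[:,:,::-1]
cv2.imwrite("pics/w5.png",im); pickle.dump(c,open("w5.pkl","wb"))
```

```text
[462.39074582  58.91389986 128.74573082] [ 0.55377688 -0.06161536 -0.53029713] 9.725
```

View pics/w5.png

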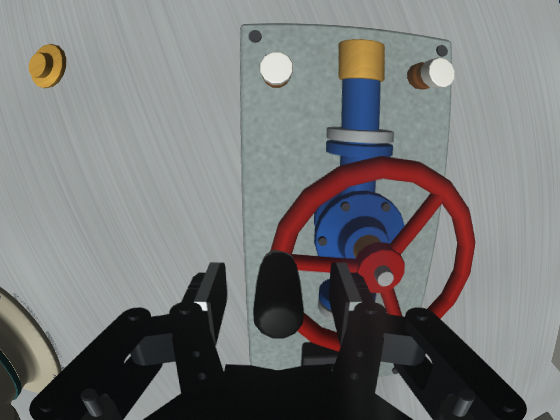

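Run:
```python
import pickle
from h import *
c=pickle.load(open("w5.pkl","rb"))
H=np.array([516.3,31.8])
for a in (150,153,155,157,160):
    d=np.array([np.cos(np.radians(a)),np.sin(np.radians(a))])
    print(a,projf(c,[[*(H+60*d),164],[*(H+60*d),114]]).round(1).tolist(), (H+60*d).round(1))
im=cv2.imread("pics/w5.png")[220:360,200:420]; cv2.imwrite("pics/w5z.png",cv2.resize(im,None,fx=3.5,fy=3.5,interpolation=2))
```

```text
150 [[279.7, 314.8], [279.2, 259.3]] [464.3  61.8]
153 [[278.5, 320.9], [278.3, 264.4]] [462.8  59. ]
155 [[278.0, 325.0], [277.9, 267.9]] [461.9  57.2]
157 [[277.6, 328.9], [277.6, 271.3]] [461.1  55.2]
160 [[277.4, 334.8], [277.4, 276.3]] [459.9  52.3]
```

View pics/w5z.png

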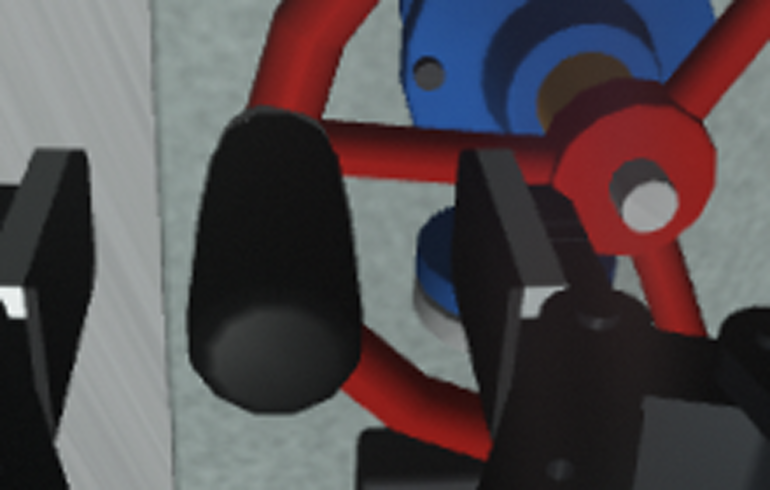

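Emit:
drive_tool --pt "0 0 0 0 0 0" --pt "0 0 0 0 0 0" --pt "0 0 0 0 0 0" --pt "0 0 0 0 0 0" --claw 1.0 --squeeze 60

```text
t: 10.28
tool_pos: [462.0, 57.8, 128.9]
tcp_rot: [0.0, 0.819, 0.574, 0.0]
force: [0.5, -1.0, -0.1]
finger_gap: 19.7
```

```bash
python3 arc.py 153.8 8 4 6;python3 arc.py 158 10 5 3
```

```text
153.8 -> 161.8 [[-0.167, -0.012, 0, 0, 0, 0], [-0.168, -0.001, 0, 0, 0, 0]]
161.8 -> 169.8 [[-0.167, 0.011, 0, 0, 0, 0], [-0.166, 0.023, 0, 0, 0, 0]]
169.8 -> 177.8 [[-0.164, 0.034, 0, 0, 0, 0], [-0.161, 0.045, 0, 0, 0, 0]]
177.8 -> 185.8 [[-0.158, 0.057, 0, 0, 0, 0], [-0.153, 0.067, 0, 0, 0, 0]]
185.8 -> 193.8 [[-0.148, 0.078, 0, 0, 0, 0], [-0.142, 0.088, 0, 0, 0, 0]]
193.8 -> 201.8 [[-0.136, 0.098, 0, 0, 0, 0], [-0.129, 0.107, 0, 0, 0, 0]]
158.0 -> 168.0 [[-0.209, 0.002, 0, 0, 0, 0], [-0.208, 0.02, 0, 0, 0, 0]]
168.0 -> 178.0 [[-0.206, 0.038, 0, 0, 0, 0], [-0.202, 0.056, 0, 0, 0, 0]]
178.0 -> 188.0 [[-0.196, 0.073, 0, 0, 0, 0], [-0.189, 0.09, 0, 0, 0, 0]]
```

Emit:
drive_tool --pt "-0.167 -0.012 0 0 0 0" --pt "-0.168 -0.001 0 0 0 0" --pt "0 0 0 0 0 0"

```text
t: 10.65
tool_pos: [459.6, 51.6, 129.0]
tcp_rot: [-0.001, 0.819, 0.573, 0.002]
force: [1.5, 6.0, 0.2]
finger_gap: 19.8
```

Run:
```python
from rig import ctrl
import cv2,pickle
s=ctrl.observe(); c=ctrl.calibration("wrist")
print(s["tool_pos"],s["force"],s["t"])
im=ctrl.get_image("wrist")[:,:,::-1]
s=ctrl.observe();print(s["tool_pos"],s["force"],s["t"],s["finger_gap"])
cv2.imwrite("pics/w6.png",im); pickle.dump(c,open("w6.pkl","wb"))
H=(516.3,31.8)
import numpy as np
print(np.hypot(*(s["tool_pos"][:2]-H)),np.degrees(np.arctan2(s["tool_pos"][1]-H[1],s["tool_pos"][0]-H[0]))%360)
```

```text
[459.59815951  51.59670422 129.00570562] [1.49215694 5.95399798 0.21034127] 10.65
[459.58751074  51.62942304 128.99293618] [1.72577098 6.3750028  0.36716073] 10.7 19.923240242529015
60.079218172664994 160.7279097529305
```

View pics/w6.png

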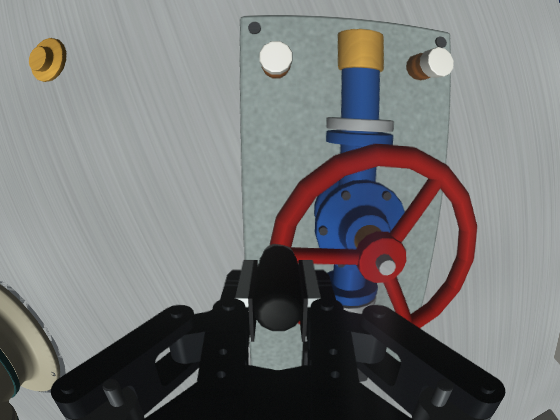

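Run:
```python
import pickle
from h import *
c=pickle.load(open("w6.pkl","rb"))
H=np.array([516.3,31.8])
for a in (150,152,154,156,158,160):
    d=np.array([np.cos(np.radians(a)),np.sin(np.radians(a))])
    print(a,projf(c,[[*(H+60*d),164],[*(H+60*d),114]]).round(1).tolist(), (H+60*d).round(1))
im=cv2.imread("pics/w6.png")[220:360,200:420]; cv2.imwrite("pics/w6z.png",cv2.resize(im,None,fx=3.5,fy=3.5,interpolation=2))
```

```text
150 [[280.1, 297.7], [279.4, 245.7]] [464.3  61.8]
152 [[279.3, 302.1], [278.8, 249.3]] [463.3  60. ]
154 [[278.6, 306.5], [278.3, 252.9]] [462.4  58.1]
156 [[278.1, 310.8], [278.0, 256.4]] [461.5  56.2]
158 [[277.8, 315.0], [277.8, 260.0]] [460.7  54.3]
160 [[277.7, 319.2], [277.7, 263.5]] [459.9  52.3]
```

View pics/w6z.png

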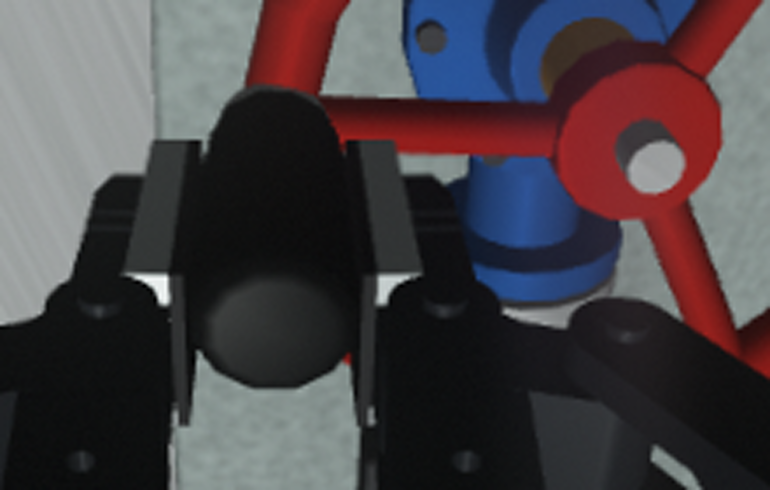

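```bash
python3 arc.py 161.8 20 5 13
```

```text
161.8 -> 181.8 [[-0.209, 0.015, 0, 0, 0, 0], [-0.207, 0.034, 0, 0, 0, 0], [-0.203, 0.052, 0, 0, 0, 0], [-0.198, 0.069, 0, 0, 0, 0]]
181.8 -> 201.8 [[-0.191, 0.086, 0, 0, 0, 0], [-0.183, 0.102, 0, 0, 0, 0], [-0.173, 0.118, 0, 0, 0, 0], [-0.162, 0.132, 0, 0, 0, 0]]
201.8 -> 221.8 [[-0.15, 0.146, 0, 0, 0, 0], [-0.137, 0.159, 0, 0, 0, 0], [-0.122, 0.17, 0, 0, 0, 0], [-0.107, 0.18, 0, 0, 0, 0]]
221.8 -> 241.8 [[-0.091, 0.189, 0, 0, 0, 0], [-0.074, 0.196, 0, 0, 0, 0], [-0.057, 0.202, 0, 0, 0, 0], [-0.039, 0.206, 0, 0, 0, 0]]
241.8 -> 261.8 [[-0.021, 0.208, 0, 0, 0, 0], [-0.003, 0.209, 0, 0, 0, 0], [0.015, 0.209, 0, 0, 0, 0], [0.034, 0.207, 0, 0, 0, 0]]
261.8 -> 281.8 [[0.052, 0.203, 0, 0, 0, 0], [0.069, 0.198, 0, 0, 0, 0], [0.086, 0.191, 0, 0, 0, 0], [0.102, 0.183, 0, 0, 0, 0]]
281.8 -> 301.8 [[0.118, 0.173, 0, 0, 0, 0], [0.132, 0.162, 0, 0, 0, 0], [0.146, 0.15, 0, 0, 0, 0], [0.159, 0.137, 0, 0, 0, 0]]
301.8 -> 321.8 [[0.17, 0.122, 0, 0, 0, 0], [0.18, 0.107, 0, 0, 0, 0], [0.189, 0.091, 0, 0, 0, 0], [0.196, 0.074, 0, 0, 0, 0]]
321.8 -> 341.8 [[0.202, 0.057, 0, 0, 0, 0], [0.206, 0.039, 0, 0, 0, 0], [0.208, 0.021, 0, 0, 0, 0], [0.209, 0.003, 0, 0, 0, 0]]
341.8 -> 361.8 [[0.209, -0.015, 0, 0, 0, 0], [0.207, -0.034, 0, 0, 0, 0], [0.203, -0.052, 0, 0, 0, 0], [0.198, -0.069, 0, 0, 0, 0]]
361.8 -> 381.8 [[0.191, -0.086, 0, 0, 0, 0], [0.183, -0.102, 0, 0, 0, 0], [0.173, -0.118, 0, 0, 0, 0], [0.162, -0.132, 0, 0, 0, 0]]
381.8 -> 401.8 [[0.15, -0.146, 0, 0, 0, 0], [0.137, -0.159, 0, 0, 0, 0], [0.122, -0.17, 0, 0, 0, 0], [0.107, -0.18, 0, 0, 0, 0]]
401.8 -> 421.8 [[0.091, -0.189, 0, 0, 0, 0], [0.074, -0.196, 0, 0, 0, 0], [0.057, -0.202, 0, 0, 0, 0], [0.039, -0.206, 0, 0, 0, 0]]
```

Emit:
drive_tool --pt "-0.167 0.011 0 0 0 0" --pt "-0.166 0.023 0 0 0 0" --pt "0 0 0 0 0 0" --squeeze 100

```text
t: 11.08
tool_pos: [457.3, 43.6, 129.0]
tcp_rot: [-0.001, 0.819, 0.573, 0.002]
force: [1.1, 6.4, -0.2]
finger_gap: 19.2
```

```bash
python3 - <<'E'
from rig import ctrl
import cv2,pickle
from h import *
s=ctrl.observe(); c=ctrl.calibration("wrist")
im=ctrl.get_image("wrist")[:,:,::-1]
cv2.imwrite("pics/w7.png",im); pickle.dump(c,open("w7.pkl","wb"))
H=np.array([516.3,31.8])
for a in (156,160,164,168):
    d=np.array([np.cos(np.radians(a)),np.sin(np.radians(a))])
    print(a,projf(c,[[*(H+60*d),164],[*(H+60*d),114]]).round(1).tolist(), (H+60*d).round(1))
im=cv2.imread("pics/w7.png")[220:360,200:420]; cv2.imwrite("pics/w7z.png",cv2.resize(im,None,fx=3.5,fy=3.5,interpolation=2))
E
python3 arc.py 169.8 20 5 13
```

```text
156 [[276.7, 293.2], [277.0, 242.1]] [461.5  56.2]
160 [[276.3, 302.3], [276.7, 249.4]] [459.9  52.3]
164 [[276.7, 311.0], [277.0, 256.6]] [458.6  48.3]
168 [[277.8, 319.4], [277.8, 263.6]] [457.6  44.3]
169.8 -> 189.8 [[-0.205, 0.044, 0, 0, 0, 0], [-0.2, 0.062, 0, 0, 0, 0], [-0.194, 0.079, 0, 0, 0, 0], [-0.186, 0.096, 0, 0, 0, 0]]
189.8 -> 209.8 [[-0.177, 0.112, 0, 0, 0, 0], [-0.167, 0.127, 0, 0, 0, 0], [-0.155, 0.141, 0, 0, 0, 0], [-0.142, 0.154, 0, 0, 0, 0]]
209.8 -> 229.8 [[-0.128, 0.166, 0, 0, 0, 0], [-0.113, 0.176, 0, 0, 0, 0], [-0.098, 0.185, 0, 0, 0, 0], [-0.081, 0.193, 0, 0, 0, 0]]
229.8 -> 249.8 [[-0.064, 0.199, 0, 0, 0, 0], [-0.046, 0.204, 0, 0, 0, 0], [-0.028, 0.207, 0, 0, 0, 0], [-0.01, 0.209, 0, 0, 0, 0]]
249.8 -> 269.8 [[0.008, 0.209, 0, 0, 0, 0], [0.026, 0.208, 0, 0, 0, 0], [0.044, 0.205, 0, 0, 0, 0], [0.062, 0.2, 0, 0, 0, 0]]
269.8 -> 289.8 [[0.079, 0.194, 0, 0, 0, 0], [0.096, 0.186, 0, 0, 0, 0], [0.112, 0.177, 0, 0, 0, 0], [0.127, 0.167, 0, 0, 0, 0]]
289.8 -> 309.8 [[0.141, 0.155, 0, 0, 0, 0], [0.154, 0.142, 0, 0, 0, 0], [0.166, 0.128, 0, 0, 0, 0], [0.176, 0.113, 0, 0, 0, 0]]
309.8 -> 329.8 [[0.185, 0.098, 0, 0, 0, 0], [0.193, 0.081, 0, 0, 0, 0], [0.199, 0.064, 0, 0, 0, 0], [0.204, 0.046, 0, 0, 0, 0]]
329.8 -> 349.8 [[0.207, 0.028, 0, 0, 0, 0], [0.209, 0.01, 0, 0, 0, 0], [0.209, -0.008, 0, 0, 0, 0], [0.208, -0.026, 0, 0, 0, 0]]
349.8 -> 369.8 [[0.205, -0.044, 0, 0, 0, 0], [0.2, -0.062, 0, 0, 0, 0], [0.194, -0.079, 0, 0, 0, 0], [0.186, -0.096, 0, 0, 0, 0]]
369.8 -> 389.8 [[0.177, -0.112, 0, 0, 0, 0], [0.167, -0.127, 0, 0, 0, 0], [0.155, -0.141, 0, 0, 0, 0], [0.142, -0.154, 0, 0, 0, 0]]
389.8 -> 409.8 [[0.128, -0.166, 0, 0, 0, 0], [0.113, -0.176, 0, 0, 0, 0], [0.098, -0.185, 0, 0, 0, 0], [0.081, -0.193, 0, 0, 0, 0]]
409.8 -> 429.8 [[0.064, -0.199, 0, 0, 0, 0], [0.046, -0.204, 0, 0, 0, 0], [0.028, -0.207, 0, 0, 0, 0], [0.01, -0.209, 0, 0, 0, 0]]
```

View pics/w7z.png

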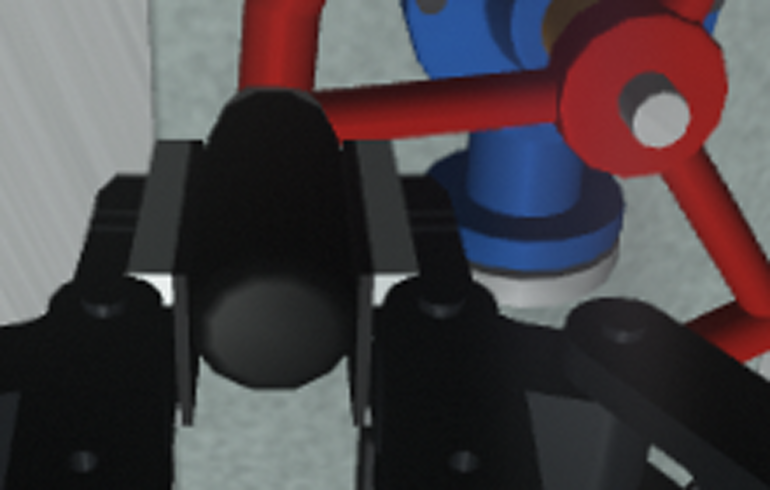

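Emit:
drive_tool --pt "-0.205 0.044 0 0 0 0" --pt "-0.2 0.062 0 0 0 0" --pt "-0.194 0.079 0 0 0 0" --pt "-0.186 0.096 0 0 0 0"

```text
t: 11.62
tool_pos: [456.3, 23.2, 128.7]
tcp_rot: [-0.002, 0.819, 0.573, 0.001]
force: [0.0, 7.5, 1.8]
finger_gap: 19.1
```

Emit:
drive_tool --pt "-0.177 0.112 0 0 0 0" --pt "-0.167 0.127 0 0 0 0" --pt "-0.155 0.141 0 0 0 0" --pt "-0.142 0.154 0 0 0 0"

```text
t: 12.12
tool_pos: [462.1, 3.7, 128.5]
tcp_rot: [-0.003, 0.819, 0.573, 0.0]
force: [-1.8, 7.5, 1.3]
finger_gap: 18.8
```

Emit:
drive_tool --pt "-0.128 0.166 0 0 0 0" --pt "-0.113 0.176 0 0 0 0" --pt "-0.098 0.185 0 0 0 0" --pt "-0.081 0.193 0 0 0 0"

```text
t: 12.62
tool_pos: [474.0, -12.3, 128.3]
tcp_rot: [-0.004, 0.819, 0.573, -0.001]
force: [-3.2, 6.9, 3.2]
finger_gap: 18.6
```

Emit:
drive_tool --pt "-0.064 0.199 0 0 0 0" --pt "-0.046 0.204 0 0 0 0" --pt "-0.018 0.212 0 0 0 0" --pt "0.0 0.209 0 0 0 0"

```text
t: 13.12
tool_pos: [491.0, -23.2, 128.2]
tcp_rot: [-0.004, 0.819, 0.574, -0.003]
force: [-6.6, 3.2, 6.1]
finger_gap: 19.0
```

Run:
```python
from rig import ctrl
import cv2,pickle
s=ctrl.observe(); c=ctrl.calibration("wrist")
print(s["tool_pos"],s["force"],s["t"])
im=ctrl.get_image("wrist")[:,:,::-1]
cv2.imwrite("pics/w8.png",im); pickle.dump(c,open("w8.pkl","wb"))
```

```text
[490.97140299 -23.19509597 128.21994493] [-6.59386467  3.1715193   6.11875071] 13.125
```

View pics/w8.png

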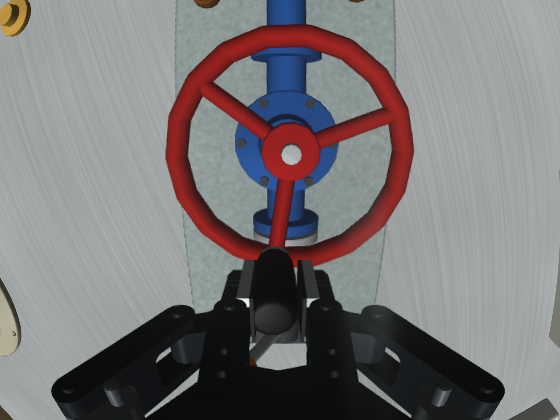

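Emit:
drive_tool --pt "0.018 0.209 0 0 0 0" --pt "0.036 0.208 0 0 0 0" --pt "0.044 0.205 0 0 0 0" --pt "0.062 0.2 0 0 0 0"

```text
t: 13.68
tool_pos: [511.3, -28.0, 128.4]
tcp_rot: [-0.003, 0.819, 0.574, -0.004]
force: [-7.7, -0.8, 7.5]
finger_gap: 19.3
```

Emit:
drive_tool --pt "0.079 0.194 0 0 0 0" --pt "0.096 0.186 0 0 0 0" --pt "0.112 0.177 0 0 0 0" --pt "0.127 0.167 0 0 0 0"

```text
t: 14.18
tool_pos: [532.5, -25.7, 128.6]
tcp_rot: [-0.001, 0.819, 0.574, -0.004]
force: [-6.0, -4.0, 5.4]
finger_gap: 19.1
```

Emit:
drive_tool --pt "0.141 0.155 0 0 0 0" --pt "0.154 0.142 0 0 0 0" --pt "0.166 0.128 0 0 0 0" --pt "0.176 0.113 0 0 0 0"

```text
t: 14.68
tool_pos: [551.6, -16.3, 128.8]
tcp_rot: [0.0, 0.819, 0.574, -0.004]
force: [-5.4, -4.7, 5.2]
finger_gap: 19.2
```

Emit:
drive_tool --pt "0.185 0.098 0 0 0 0" --pt "0.193 0.081 0 0 0 0" --pt "0.199 0.064 0 0 0 0" --pt "0.204 0.046 0 0 0 0"

```text
t: 15.18
tool_pos: [566.2, -1.1, 128.9]
tcp_rot: [0.001, 0.818, 0.575, -0.003]
force: [-2.4, -6.4, 3.0]
finger_gap: 19.3
```

Emit:
drive_tool --pt "0.207 0.028 0 0 0 0" --pt "0.209 0.01 0 0 0 0" --pt "0.209 -0.008 0 0 0 0" --pt "0.208 -0.026 0 0 0 0"

```text
t: 15.68
tool_pos: [574.7, 18.0, 129.0]
tcp_rot: [0.002, 0.818, 0.575, -0.003]
force: [-0.5, -7.4, 2.3]
finger_gap: 19.0
```

Emit:
drive_tool --pt "0.205 -0.044 0 0 0 0" --pt "0.2 -0.062 0 0 0 0" --pt "0.194 -0.079 0 0 0 0" --pt "0.186 -0.096 0 0 0 0"

```text
t: 16.18
tool_pos: [576.0, 38.8, 129.1]
tcp_rot: [0.003, 0.818, 0.575, -0.002]
force: [1.2, -8.0, 1.9]
finger_gap: 18.8
```

Emit:
drive_tool --pt "0.177 -0.112 0 0 0 0" --pt "0.167 -0.127 0 0 0 0" --pt "0.155 -0.141 0 0 0 0" --pt "0.142 -0.154 0 0 0 0"

```text
t: 16.68
tool_pos: [570.2, 58.7, 129.2]
tcp_rot: [0.004, 0.819, 0.574, -0.0]
force: [3.1, -7.1, 0.1]
finger_gap: 18.9
```

Emit:
drive_tool --pt "0.128 -0.166 0 0 0 0" --pt "0.113 -0.176 0 0 0 0" --pt "0.098 -0.185 0 0 0 0" --pt "0.081 -0.193 0 0 0 0" --pt "0 0 0 0 0 0"

```text
t: 17.3
tool_pos: [557.6, 75.7, 129.4]
tcp_rot: [0.004, 0.819, 0.574, 0.001]
force: [5.0, -3.8, -1.2]
finger_gap: 19.2
```

Run:
```python
from rig import ctrl
import cv2,pickle
from h import *
s=ctrl.observe(); c=ctrl.calibration("wrist")
H=np.array([516.3,31.8]);d=s["tool_pos"][:2]-H
print(s["tool_pos"],s["force"],s["t"],np.hypot(*d),np.degrees(np.arctan2(d[1],d[0])))
im=ctrl.get_image("wrist")[:,:,::-1]
cv2.imwrite("pics/w9.png",im); pickle.dump(c,open("w9.pkl","wb"))
for a in (42,44,46,48,50,52):
    d=np.array([np.cos(np.radians(a)),np.sin(np.radians(a))])
    print(a,projf(c,[[*(H+60*d),164],[*(H+60*d),114]]).round(1).tolist(), (H+60*d).round(1))
im=cv2.imread("pics/w9.png")[220:360,200:420]; cv2.imwrite("pics/w9z.png",cv2.resize(im,None,fx=3.5,fy=3.5,interpolation=2))
im=ctrl.get_image("top")[:,:,::-1][140:260,200:360]
cv2.imwrite("pics/t9.png",cv2.resize(im,None,fx=5,fy=5,interpolation=2))
```

```text
[557.57500305  75.68286041 129.35460088] [ 4.96078364 -3.77803281 -1.20140527] 17.3 60.2439317655048 46.754066280266464
42 [[289.0, 325.2], [285.5, 268.2]] [560.9  71.9]
44 [[284.4, 323.5], [282.1, 266.7]] [559.5  73.5]
46 [[279.8, 321.8], [278.6, 265.2]] [558.  75.]
48 [[275.0, 320.2], [275.0, 263.9]] [556.4  76.4]
50 [[270.1, 318.7], [271.4, 262.6]] [554.9  77.8]
52 [[265.1, 317.4], [267.7, 261.5]] [553.2  79.1]
```

View pics/w9z.png

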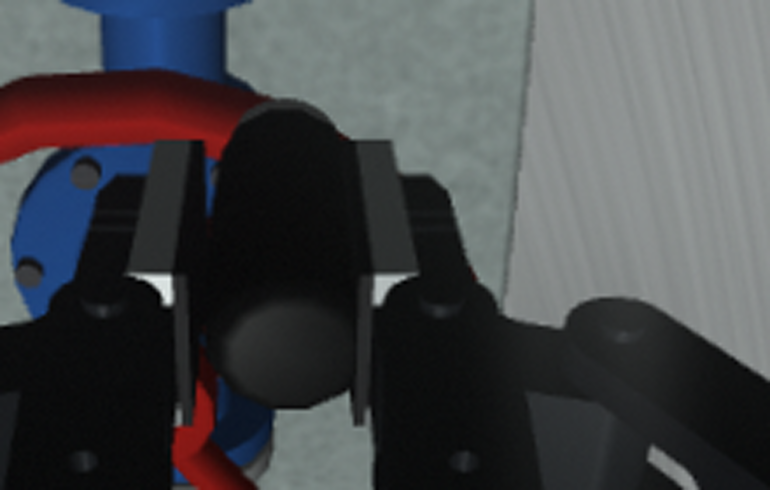

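View pics/w9.png

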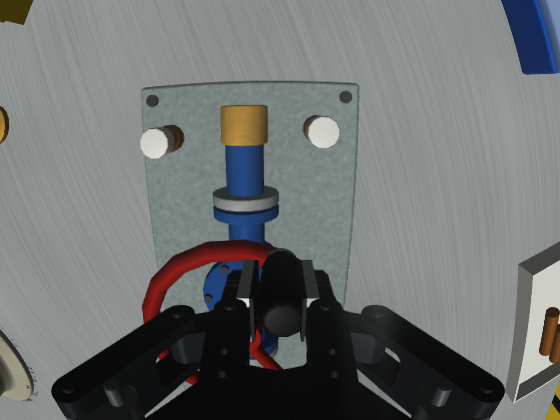

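```bash
python3 arc.py 409.8 17 4.3 1
```

```text
409.8 -> 426.8 [[0.055, -0.169, 0, 0, 0, 0], [0.043, -0.173, 0, 0, 0, 0], [0.03, -0.175, 0, 0, 0, 0], [0.017, -0.177, 0, 0, 0, 0]]
```

View pics/t9.png

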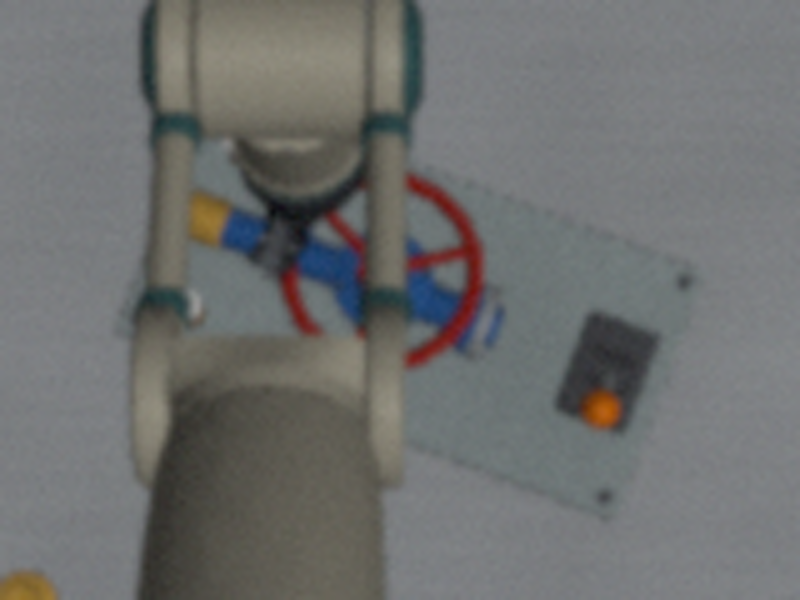

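Emit:
drive_tool --pt "0.055 -0.169 0 0 0 0" --pt "0.043 -0.173 0 0 0 0" --pt "0.03 -0.175 0 0 0 0" --pt "0.017 -0.177 0 0 0 0" --pt "0 0 0 0 0 0"

```text
t: 18.02
tool_pos: [543.3, 85.6, 129.5]
tcp_rot: [0.004, 0.819, 0.574, 0.002]
force: [5.2, -3.2, -2.5]
finger_gap: 18.9
```

Run:
```python
from rig import ctrl
import cv2,pickle
from h import *
s=ctrl.observe(); c=ctrl.calibration("wrist")
H=np.array([516.3,31.8]);d=s["tool_pos"][:2]-H
print(s["tool_pos"],s["force"],s["t"],np.hypot(*d),np.degrees(np.arctan2(d[1],d[0])))
im=ctrl.get_image("wrist")[:,:,::-1]
cv2.imwrite("pics/w10.png",im); pickle.dump(c,open("w10.pkl","wb"))
for a in (58,60,62,64,66,68):
    d=np.array([np.cos(np.radians(a)),np.sin(np.radians(a))])
    print(a,projf(c,[[*(H+60*d),164],[*(H+60*d),114]]).round(1).tolist(), (H+60*d).round(1))
im=cv2.imread("pics/w10.png")[220:360,200:420]; cv2.imwrite("pics/w10z.png",cv2.resize(im,None,fx=3.5,fy=3.5,interpolation=2))
```

```text
[543.2602061   85.55161799 129.50014912] [ 5.15554253 -3.18888337 -2.50218304] 18.025 60.133926777479644 63.36302451247841
58 [[292.0, 322.4], [287.6, 266.0]] [548.1  82.7]
60 [[286.9, 321.6], [283.8, 265.3]] [546.3  83.8]
62 [[281.8, 321.0], [280.0, 264.8]] [544.5  84.8]
64 [[276.6, 320.6], [276.1, 264.4]] [542.6  85.7]
66 [[271.4, 320.2], [272.3, 264.1]] [540.7  86.6]
68 [[266.2, 320.0], [268.4, 263.9]] [538.8  87.4]
```

View pics/w10z.png

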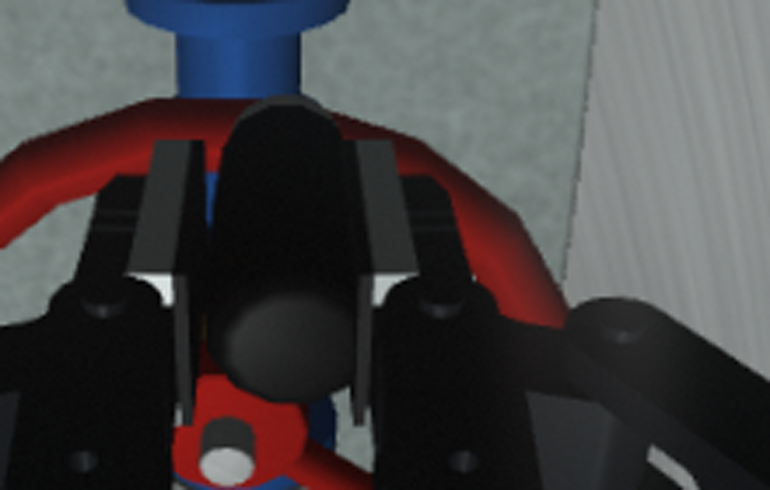

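Emit:
drive_tool --pt "0 0 0 0 0 0" --pt "0 0 0 0 0 0" --pt "0 0 0 0 0 0" --pt "0 0 -0.6 0 0 0" --pt "0 0 -0.8 0 0 0" --pt "0 0 -0.8 0 0 0" --pt "0 0 -0.8 0 0 0" --pt "0 0 0 0 0 0" --claw 0.4 --squeeze 40

```text
t: 19.08
tool_pos: [541.2, 87.7, 206.3]
tcp_rot: [0.001, 0.819, 0.574, 0.002]
force: [0.3, -0.7, -0.5]
finger_gap: 51.3
```

Run:
```python
from rig import ctrl
import cv2,pickle
from h import *
s=ctrl.observe(); c=ctrl.calibration("wrist")
H=np.array([516.3,31.8])
print(s["tool_pos"],s["force"],s["t"])
im=ctrl.get_image("wrist")[:,:,::-1]
cv2.imwrite("pics/w11.png",im); pickle.dump(c,open("w11.pkl","wb"))
for a in (58,60,62,64,66,68):
    d=np.array([np.cos(np.radians(a)),np.sin(np.radians(a))])
    print(a,projf(c,[[*(H+60*d),164],[*(H+60*d),114]]).round(1).tolist(), (H+60*d).round(1))
print(projf(c,[*H,112]))
cv2.imwrite("pics/w11z.png",cv2.resize(im[180:340,200:420],None,fx=3.5,fy=3.5,interpolation=2))
```

```text
[541.16749275  87.66362125 206.28669392] [ 0.32419683 -0.69503862 -0.51516766] 19.075
58 [[290.7, 247.9], [287.9, 220.9]] [548.1  82.7]
60 [[287.4, 247.3], [285.2, 220.4]] [546.3  83.8]
62 [[284.0, 246.8], [282.5, 220.0]] [544.5  84.8]
64 [[280.6, 246.4], [279.8, 219.6]] [542.6  85.7]
66 [[277.2, 246.1], [277.0, 219.4]] [540.7  86.6]
68 [[273.8, 246.0], [274.3, 219.3]] [538.8  87.4]
[[271.95188594 286.13291019]]
```

View pics/w11z.png

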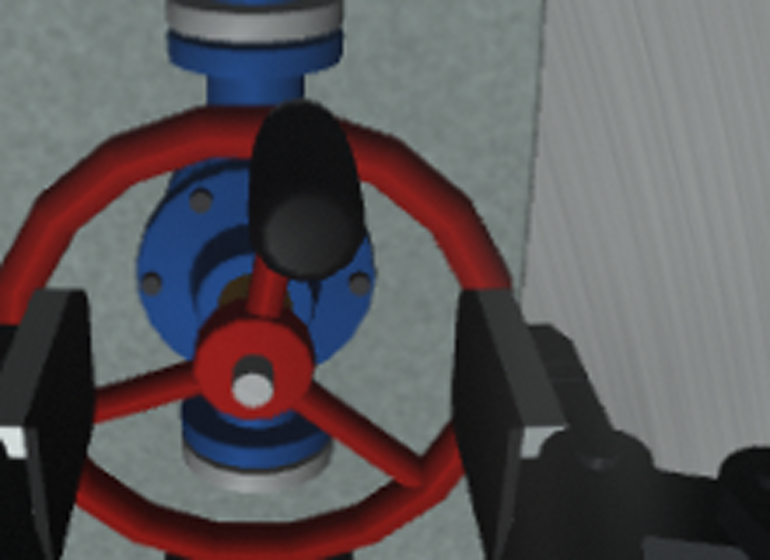

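Run:
```python
import pickle
from h import *
H=np.array([516.3,31.8])
for n,hub,top in [("w3",(420/3.3+220,340/3.3+150),(281.5,247.6)),("w4",(510/3.3+220,190/3.3+150),(257,240.3)),("w5",(381.4,267.1),(278.3,322.5)),("w11",(272.6,282.9),(288.3,246.6))]:
    c=pickle.load(open(n+".pkl","rb"))
    for zt in (112,116):
        o=least_squares(lambda p:projf(c,[*p,zt])[0]-hub,H); h=o.x
        o2=least_squares(lambda p:projf(c,[*p,164])[0]-top,H+[-10,30]); d=o2.x-h; d2=o2.x-H
        print(n,zt,h.round(1),o2.x.round(1),np.hypot(*d).round(1),np.degrees(np.arctan2(d[1],d[0])).round(1),'H-fixed',np.hypot(*d2).round(1),np.degrees(np.arctan2(d2[1],d2[0])).round(1))
```

```text
w3 112 [516.4  33.3] [479.   77.1] 57.6 130.5 H-fixed 58.7 129.5
w3 116 [516.1  35.4] [479.   77.1] 55.8 131.7 H-fixed 58.7 129.5
w4 112 [515.8  33.8] [462.7  57.2] 58.1 156.1 H-fixed 59.3 154.6
w4 116 [515.   35.4] [462.7  57.2] 56.7 157.3 H-fixed 59.3 154.6
w5 112 [516.4  35.7] [462.5  58.3] 58.4 157.2 H-fixed 60.0 153.8
w5 116 [515.7  38.2] [462.5  58.3] 56.9 159.3 H-fixed 60.0 153.8
w11 112 [517.9  34.6] [547.  84.] 57.3 59.5 H-fixed 60.5 59.5
w11 116 [518.8  36.8] [547.  84.] 55.0 59.1 H-fixed 60.5 59.5
```

Emit:
drive_tool --pt "-0.988 -0.358 0 0 0 0" --pt "-0.988 -0.358 0 0 0 0" --pt "-0.988 -0.358 0 0 0 0" --pt "-0.988 -0.358 0 0 0 0" --pt "-0.988 -0.358 0 0 0 0" --pt "-0.988 -0.358 0 0 0 0" --pt "-0.988 -0.358 0 0 0 0" --pt "-0.988 -0.358 0 0 0 0" --pt "-0.988 -0.358 0 0 0 0" --pt "0 0 0 0 0 0" --claw 1.0

```text
t: 20.38
tool_pos: [386.9, -94.4, 203.1]
tcp_rot: [-0.001, 0.82, 0.573, -0.001]
force: [1.1, 0.5, 0.1]
finger_gap: 0.1
```

Emit:
drive_tool --pt "0 0 0.8 0 0 0" --pt "0 0 0.8 0 0 0" --pt "0 0 0.8 0 0 0" --pt "0 0 0 0 0 0"

```text
t: 20.88
tool_pos: [387.4, -92.8, 142.4]
tcp_rot: [-0.002, 0.819, 0.574, -0.001]
force: [-0.4, -0.2, 0.6]
finger_gap: -0.0
```

Run:
```python
from rig import ctrl
import cv2
s=ctrl.observe(); print(s["tool_pos"],s["force"],s["t"],s["finger_gap"],s["qpos"])
for n in ("wrist","scene","top"):
    im=ctrl.get_image(n)[:,:,::-1]
    if n=="scene": im=cv2.resize(im[150:310,170:350],None,fx=3.7,fy=3.7)
    if n=="top": im=cv2.resize(im[140:260,200:360],None,fx=5,fy=5)
    cv2.imwrite(f"pics/{n}12.png",im)
```

```text
[387.40810855 -92.77725718 142.36336146] [-0.43008939 -0.24679874  0.64628455] 20.875 -0.03969461904068168 [-4.10610570e-01  8.73321001e-02  1.99037576e+00  5.51152829e-04
  1.06801801e+00 -6.33717724e-02]
```

View pics/wrist12.png

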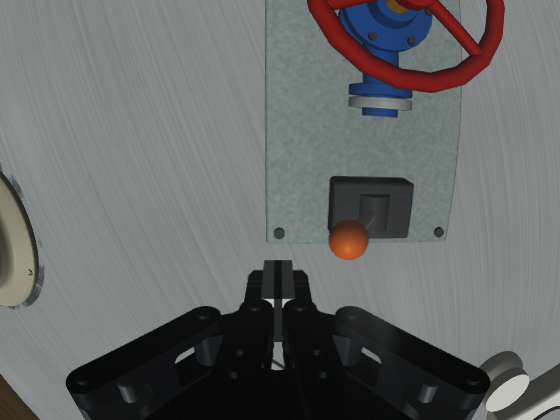

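View pics/scene12.png

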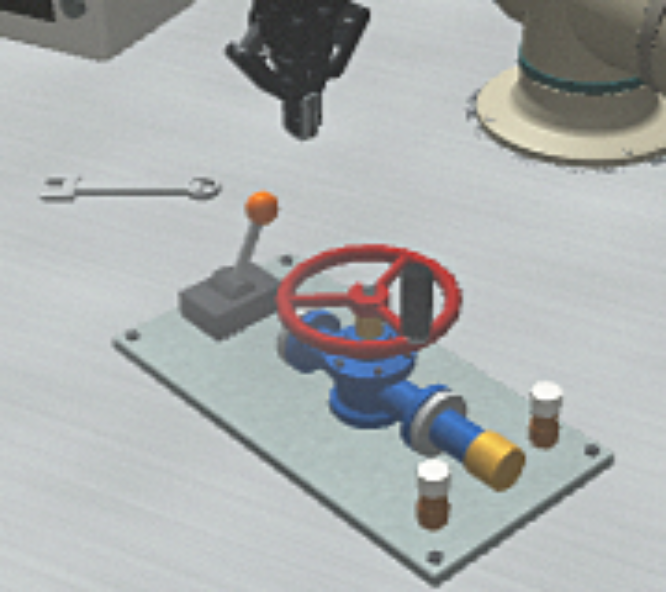

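View pics/top12.png

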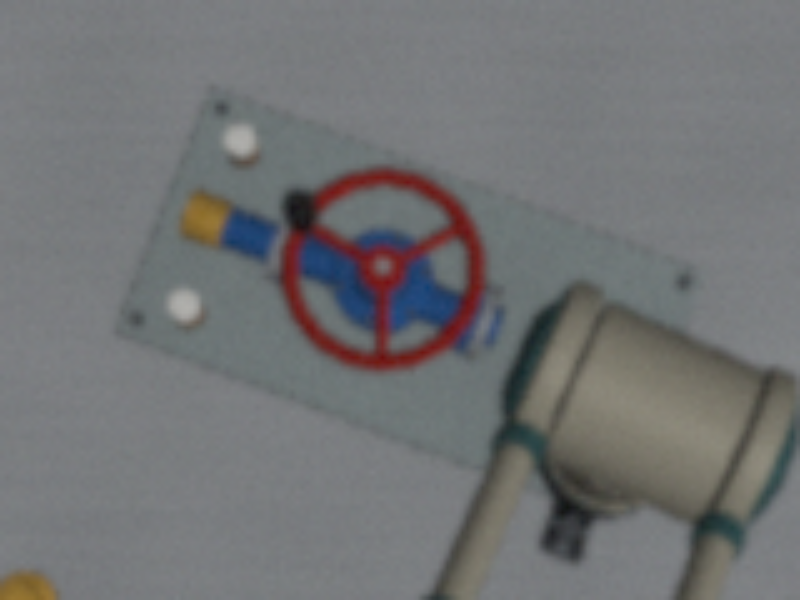

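Emit:
drive_tool --pt "0 0 0.8 0 0 0" --pt "0 0 0.8 0 0 0" --pt "0 0 0.8 0 0 0" --pt "0 0.4 0 0 0 0" --pt "0 0.4 0 0 0 0" --pt "0 0.4 0 0 0 0" --pt "0 0.4 0 0 0 0" --pt "0 0 0 0 0 0"

```text
t: 22.02
tool_pos: [427.8, -108.4, 84.2]
tcp_rot: [0.001, 0.819, 0.574, 0.001]
force: [-0.8, 0.8, -0.2]
finger_gap: -0.0
```

Run:
```python
from rig import ctrl
import cv2
s=ctrl.observe(); print(s["tool_pos"],s["force"],s["t"])
im=ctrl.get_image("wrist")[:,:,::-1]
cv2.imwrite(f"pics/w13.png",im)
```

```text
[ 427.80139328 -108.40930975   84.19157035] [-0.8210787   0.79308071 -0.18495721] 22.025
```

View pics/w13.png

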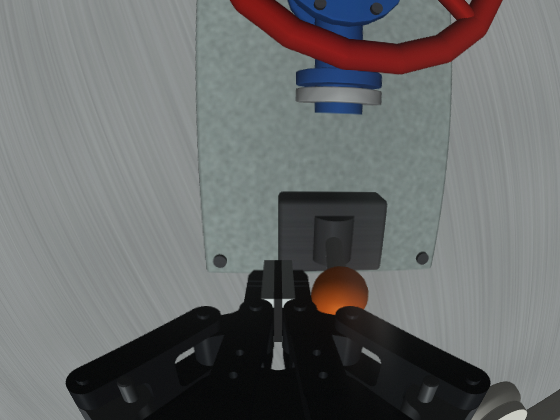

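Emit:
drive_tool --pt "0 0.4 0 0 0 0" --pt "0 0.4 0 0 0 0" --pt "0 0.4 0 0 0 0" --pt "0 0.3 0 0 0 0" --pt "0 0 0 0 0 0"

```text
t: 22.7
tool_pos: [462.2, -120.8, 83.7]
tcp_rot: [0.0, 0.819, 0.574, 0.0]
force: [-0.3, 0.2, -0.4]
finger_gap: 0.1
```

Emit:
drive_tool --pt "0 0.1 0 0 0 0" --pt "0 0 0 0 0 0"

```text
t: 22.95
tool_pos: [463.6, -121.3, 83.8]
tcp_rot: [0.0, 0.819, 0.574, 0.0]
force: [-0.3, 1.7, 0.1]
finger_gap: -0.1
```

Emit:
drive_tool --pt "0 0.12 0 0 0 0" --pt "0 0 0 0 0 0"

```text
t: 23.2
tool_pos: [466.4, -122.3, 83.8]
tcp_rot: [0.0, 0.819, 0.574, -0.0]
force: [-0.3, 0.6, -0.7]
finger_gap: 0.1
```

Emit:
drive_tool --pt "0 0.12 0 0 0 0" --pt "0 0 0 0 0 0"

```text
t: 23.45
tool_pos: [468.0, -122.8, 83.6]
tcp_rot: [-0.001, 0.819, 0.574, -0.001]
force: [-1.9, 1.6, 2.6]
finger_gap: 0.5
```

Run:
```python
from rig import ctrl
import cv2
s=ctrl.observe(); print(s["tool_pos"],s["force"],s["t"])
im=ctrl.get_image("wrist")[:,:,::-1]
cv2.imwrite(f"pics/w14.png",im)
```

```text
[ 467.97393097 -122.84106473   83.55320857] [-1.86125152  1.62599563  2.57265214] 23.45
```

View pics/w14.png

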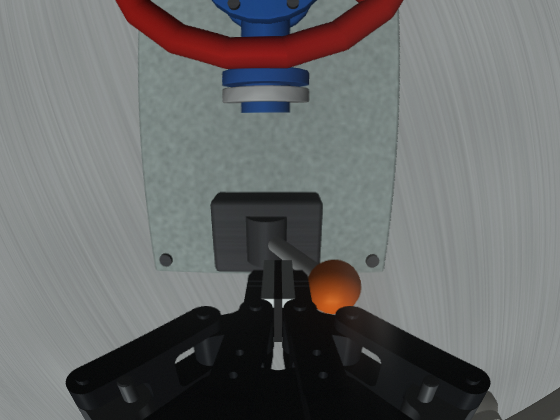

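Emit:
drive_tool --pt "0 0.08 0 0 0 0" --pt "0 0 0 0 0 0"

```text
t: 23.75
tool_pos: [468.2, -122.9, 83.5]
tcp_rot: [-0.003, 0.819, 0.574, -0.002]
force: [-7.1, 3.3, 5.7]
finger_gap: 0.1
```

Emit:
drive_tool --pt "0 -0.6 0 0 0 0" --pt "0 -0.6 -0.4 0 0 0" --pt "0 0 -0.8 0 0 0" --pt "0 0 -0.8 0 0 0" --pt "0 0 -0.8 0 0 0" --pt "0 0 -0.8 0 0 0" --pt "-0.8 -0.8 -0.8 0 0 0" --pt "-0.8 -0.8 0 0 0 0" --pt "-0.8 -0.8 0 0 0 0" --pt "0 0 0 0 0 0"

```text
t: 25.0
tool_pos: [364.9, -149.9, 194.7]
tcp_rot: [0.001, 0.82, 0.573, 0.0]
force: [0.6, -0.2, -0.2]
finger_gap: -0.2
```

Run:
```python
from rig import ctrl
import cv2
from h import *
s=ctrl.observe(); print(s["tool_pos"],s["force"],s["t"])
for n in ("wrist","scene","top"):
    im=ctrl.get_image(n)[:,:,::-1]
    if n=="scene": im=cv2.resize(im[150:310,170:350],None,fx=3.7,fy=3.7)
    if n=="top": im=cv2.resize(im[140:260,200:360],None,fx=5,fy=5)
    cv2.imwrite(f"pics/{n}15.png",im)
c=ctrl.calibration("scene");ct=ctrl.calibration("top"); cw=ctrl.calibration("wrist")
for q in (.7,.85,1.0):
    a=q-.5; yaw=-.348; l=np.array([70*np.sin(a),-160]); R=np.array([[np.cos(yaw),-np.sin(yaw)],[np.sin(yaw),np.cos(yaw)]])
    p=[*(R@l+[516.2,31]),34+70*np.cos(a)]
    print(q,np.round(p,1),(proj(c,p)[0]-[170,150])*3.7,(proj(ct,p)[0]-[200,140])*5,projf(cw,p)[0])
```

```text
[ 364.85772229 -149.94477677  194.67379533] [ 0.61045616 -0.2286719  -0.20474459] 25.0
0.7 [ 474.7 -124.2  102.6] [213.38506041 218.91093072] [622.10246401 333.16505228] [401.2442151  140.71845691]
0.85 [ 484.2 -127.6   99.8] [203.00948183 226.93997485] [627.08572653 319.02699885] [411.85208594 141.07103922]
1.0 [ 493.2 -130.9   95.4] [193.26248655 236.41341374] [631.50729575 306.06526743] [420.55404493 141.20704967]
```

View pics/scene15.png

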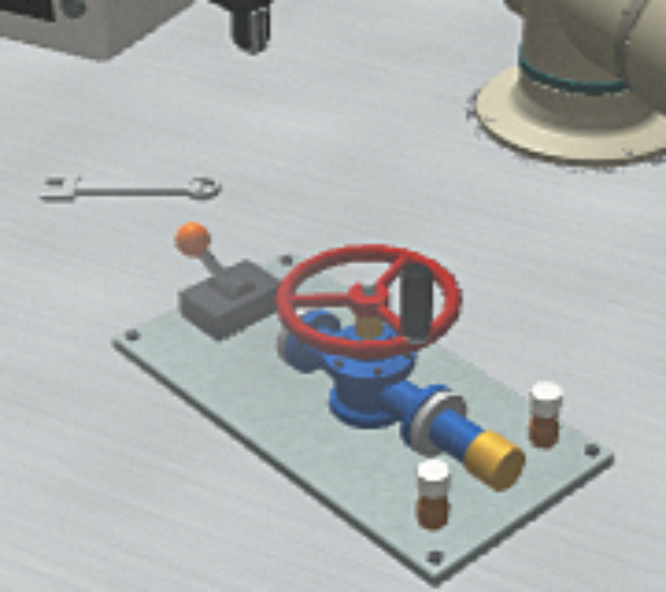

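View pics/top15.png

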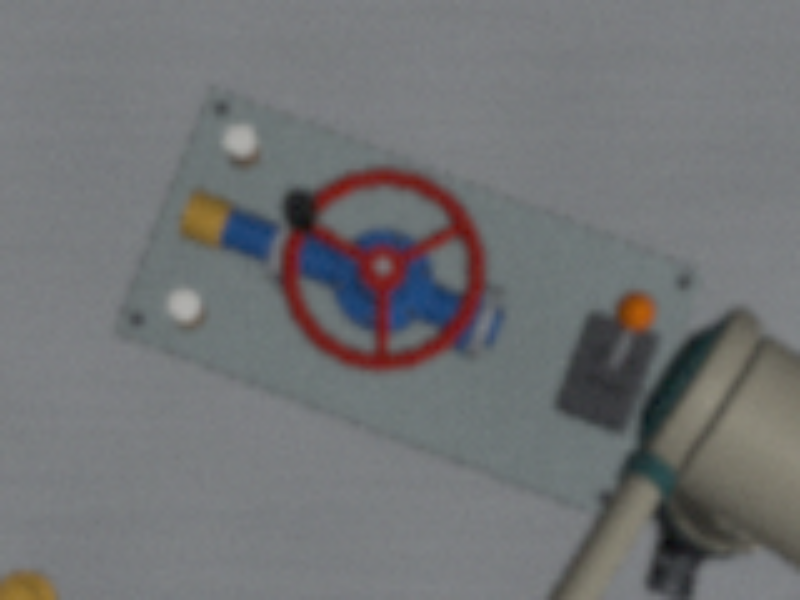

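View pics/wrist15.png

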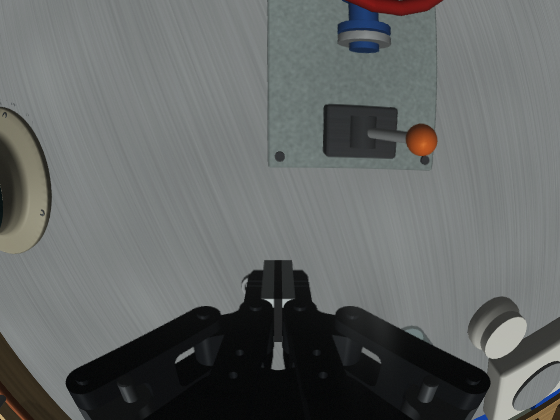

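The lever ball shows at wrist pixel (421,140) and enlarged scene-crop pixel (193,239). The predictions for lock = 1.0 are (421,141) and (193,236). The handwheel hasn't moved since I let go of it, and the vials and spanner look unmoved. I'm handing in now.

```bash
python3 -c "
from rig import ctrl
s=ctrl.observe(); print(s['force'],s['t']); print(ctrl.sign_off())"
```

```text
[ 0.00989743 -0.28279675  0.32472552] 25.15
the job is handed in; nothing more can be done
None
```

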